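# Hook the cover into the probe nest and lock it

### The arm

A 6-joint arm with a two-finger parallel gripper is mounted at the origin on the work surface. World frame = base frame: x ahead of the robot, y to its left, z up, the work surface at z = 0. Lengths are in mm, angles in rad, forces in N, time in s.
With the tool pointing down it reaches from about 275 to 775 mm from the base axis. Payload 14.6 kg.
Tool frame: the origin (TCP) lies midway between the tips of the shut fingers; the grasp point (between the pads) lies 19 mm behind it; y points along the fingers, z is the direction in which the jaws open and shut, and the axes are right-handed (so a half turn about y gives the same grasp; the last joint's range is limited). The gripper opens to 85 mm and grips with 20 to 120 N. Pads are 22 mm wide; open, the fingers measure 114 mm over their backs; the gripper's body (76 mm by 85 mm) begins 54 mm behind the grasp point. The pads swing forward as they close: fully open they stand 13 mm farther back than shut.
Start: joints at [1.147, 0.263, -0.048, 1.259, 0, 1.415], TCP at [139.431, 506.149, 204.478] pointing down, gripper open.
Joint ranges: [-2.65, 2.65], [-0.89, 1.7], [-1.18, 1.37], [-2.13, 2.11], [-1.35, 1.29], [-3.14, 3.14]. Speed limits (rad/s): [1.89, 1.89, 2.57, 2.79, 3.14, 3.14].

### API

Orientations are given as a rotation vector (axis times angle).
In Python, from workcell import robot gives the robot as it stands.
- The arm moves only by the shell command python3 -m jog 'ROWS' [FORCE]. ROWS is JSON, one flat list of numbers, 7 for each row, row after row: the closure, from 0 (fully open) to 1 (shut), then the shift along the tool's x, y, z in m, then the turn, a rotation vector about the tool's x, y, z in rad. In form: [hand, dx, dy, dz, wx, wy, wz, hand, dx, dy, dz, wx, wy, wz, ...]. A call has 1 to 5 rows; each row shifts and turns the commanded pose from where the row before left it, along the tool's axes as they then stand; what a row does not reach is not made up. A row lasts 1/12 s, in which the tool goes at most 41.7 mm and 7.16 degrees, less where a joint would pass 70% of its speed; a pose out of reach is approached as far as the arm can. A call with a gripper value outside its range is refused whole. The fingers move at their own pace and stop on an object; FORCE is the grip in N (left out, the last holds). Time passes only in rows, so rows that do not move let the fingers close. It gives the time, the measured TCP pose, the force and the opening at its end, in the units of the state.
- robot.read_state(): the state, without advancing time (a new reading comes with each control period).
- robot.snapshot(name): name is "scene" or "top" or "wrist"; returns the picture (480x640x3 uint8, red, green, blue); there is no depth.
- robot.calibration(name): a dict with "intrinsics" (3x3 intrinsics, pixels), "xyz" and "attitude" of the camera in the world. Camera axes: x right, y down, z forward; pixel columns grow to the right and rows downward; lengths in mm; the calibration is good to about 2 mm. A picture is of the moment at which its call begins: read the wrist's pose just before it. calibration takes no time and is no camera call; for the wrist camera it gives the pose at the moment of the call.
- robot.close_job(): hands the job in, once; it reports no verdict.
Trained networks look in the newest picture that a camera, given by its name, has taken for a name from the list of things; names that differ only in an ending like _2 or _b are one class to them, and where a whole thing is asked for, a point or a joint stands for the part that bears it (a point fixed in the world has none). Each returns a list of dicts, best first, with "p" (0 to 1); they miss things now and then, are a little off and sometimes report something else, mostly with a low value. They report only what shows in the picture. A call takes as long as a camera call. They do not tell look-alikes from the thing itself.
- robot.regions_of(camera, target): "mask" (480x640 bool, what is visible of it) and "extent" ([left, top, width, height] as shares, 0 to 1, of the picture: columns of its width, rows of its height, round what is visible of it).
- robot.tip_of(camera, target): "xy" ([column, row] as shares, 0 to 1, of the picture: columns of its width, rows of its height: a listed point, or the origin of a listed thing).
The state is a dict: "t": time; "joint_pos": joint angles; "joint_vel": joint speeds; "effort": joint torques, N m; "position": TCP position; "orientation": TCP orientation; "force": force on the tool from outside, world axes, zero at the start; "wrist_torque": the same for the moment, N m; "width": finger opening in mm.
Only numpy, scipy, OpenCV 4.12 (cv2) and the standard library are available. Lean on these libraries where they do the work, as an engineer would, in place of code of your own. Each camera call takes 0.05 s, during which the arm holds its last target.

### The job

Slide the thin blue cover along the steel riser until its plain end overhangs the riser's yellow-marked edge far enough to be taken by its sides (about a third of its length), then pick it up there. Hook its tongue in at a tilt under the orange lip of the sloped cream nest, swing the plain end down until the cover lies flat, square and fully seated, then slide the red bolt all the way towards the lip so that it locks the cover in. Let go and leave everything else where it is.

Things in the scene. Friction and masses are not known exactly. Their poses are not given: they have to be found in the camera images.
- cover: thin blue metal cover, 50 g, 120 mm long (x), 3 mm thick; main part 44 mm wide (y), at the -x end a tongue 30 mm wide, 14 mm long (white stripe near it). Origin: centre of underside, midway along the 120 mm. Starts flat on the riser, plain end (+x) towards the marked edge, within 0.2 rad of square. Too thin to grasp lying flat; closed fingertips pressing on it with 5 to 20 N drag it along
- cover_tongue (a point): middle of the tongue's end edge (x = -60 mm, half way up the thickness)
- cover_tail (a point): middle of the plain end's edge (x = +60 mm, half way up the thickness). The cover stays on the riser by itself as long as its middle (60 mm from here) is on the riser
- riser: fixed stainless table-top riser, 180 x 180 mm, top surface 70 mm above the bench; origin at the centre of its foot, x horizontal and towards the edge marked with a yellow strip (roughly to the robot's left), z up. Open air beyond that edge down to the bench
- riser_edge (a point): middle of the riser's yellow-marked top edge (riser x = +90 mm, z = 70 mm); the point's axes are the riser's
- deck: fixed cream seat of the sloped nest. x points roughly to the robot's left and climbs at 22 degrees, y is level, z square to the slope. Origin: where the centre of the seated cover's underside belongs (z = 0 is the supporting face; here 66 mm above the bench). Seated, the cover's axes lie along the deck's, tongue to -x. It rests on rails 44 mm apart over all (x = -46 to +20) and a neck (see tail_stop)
- lip_edge (a point): middle of the lower edge of the orange lip, deck x = -50, z = 6.5 mm. The lip, 48 mm wide and 4 mm thick, roofs from there to x = -66. Under it, a back wall facing +x at x = -61 and side cheeks 35 mm apart (x = -62 to -50) take the tongue; the floor there is at z = -12 mm (rails begin at x = -46), so the tongue can dive in at a tilt. Axes as the deck's
- tail_stop (a point): middle of the top edge of the stop facing the cover's plain end, deck x = +63, z = 3 mm; it keeps the cover from going in level. The neck that carries the plain end is 24 mm wide, x = +20 to +63 (below x = +20 the tray is 60 mm wide): free room for fingers at both sides. Beyond the stop a bolt bed 28 mm wide to x = +99, guides 6 mm high. Axes as the deck's
- bolt (a joint): travel of the locking bolt in m: 0 fully back (open), 0.022 fully home (locked). It slides along the deck's -x, stays where it is left, about 1.5 N friction. Its steel tongue (18 mm wide, deck z = 6 to 10 mm) has its front end at deck x = +66 mm when open and +44 mm when home, above the seated cover's plain end
- bolt_tab (a point): top centre of the bolt's red thumb tab, an upright block 10 mm (x) by 20 mm (y), from deck z = 10 to 36 mm, at deck x = +80 mm when open; this point at z = 36 mm. Pinch it across y or push it from behind; the point's axes are the deck's
- tape: bystander: white plastic tape core ring, 68 mm across, 20 mm high, between riser and nest; origin centre of underside
- marker: bystander: yellow marker with black cap, 130 mm long, 13 mm high, lying between riser and nest; origin centre of underside
- snips: bystander: flat snips with red handles, about 140 mm long, 11 mm high; origin on the underside, near the middle
- jar: bystander: amber glass jar, 56 mm across, 70 mm high; origin centre of underside
- probe_tray: bystander: cream open tray 100 x 80 x 35 mm with steel probes; origin centre of underside
- heat_gun: bystander: grey and black heat gun standing on its base, nozzle up, 217 mm high, 90 mm base; origin centre of underside
- pot: bystander: small white and green closed pot, 24 mm across and 26 mm high, on the riser, at the corner away from the marked edge and near the robot; origin centre of underside
There are look-alikes about, which are no part of the job. What is meant by the cover is not brown, and is the larger of those in its own colour. Leave any pink look-alike of the part that bears deck alone.

How it is judged (in metres and radians):
On the way, in this order (a step that is already met when the one before it is completed fails the run):
1. the cover lies flat on the riser with its plain end 22 to 60 mm beyond the marked edge (x of cover_tail in the frame of riser_edge between 0.022 and 0.06 m and z of cover in the frame of riser between 0.066 and 0.075 m and angle between cover's own z axis and vertical below 0.06 rad), for 0.2 s.
2. the tongue is under the orange lip while the cover is still tilted at least 5 degrees to the deck (x of cover_tongue in the frame of deck between -0.064 and -0.0525 m and y of cover_tongue in the frame of deck between -0.006 and 0.006 m and z of cover_tongue in the frame of deck between -0.013 and 0.0065 m and angle between the z axis of cover and the z axis of deck, either way round above 0.09 rad), for 0.1 s.
3. the cover is swung down and seated flat on the deck, bolt still open (x of cover in the frame of deck between -0.005 and 0.005 m and y of cover in the frame of deck between -0.005 and 0.005 m and z of cover in the frame of deck between -0.002 and 0.0025 m and angle between the z axis of cover and the z axis of deck, either way round below 0.05 rad and angle between the x axis of cover and the x axis of deck, either way round below 0.08 rad and value of joint bolt below 0.008 m), for 0.2 s.
4. the bolt is home over the seated cover (x of cover in the frame of deck between -0.005 and 0.005 m and y of cover in the frame of deck between -0.005 and 0.005 m and z of cover in the frame of deck between -0.002 and 0.0025 m and angle between the z axis of cover and the z axis of deck, either way round below 0.05 rad and angle between the x axis of cover and the x axis of deck, either way round below 0.08 rad and value of joint bolt above 0.018 m), for 0.2 s.
At the end, for the whole second after the job is handed in: The cover lies in the deck within 5 mm along x and y, 2.5 mm in height, flat within 3 degrees and square within 4.5 degrees, at rest and released, and the bolt is at least 18 mm home (all of step 4 and linear speed of cover below 0.01 m/s and contact force between the fingers and cover below 0.05 N); the robot touches nothing.
It fails at once if a bystander is moved more than 30 mm (distance of any of tape, marker, snips, jar, probe_tray, heat_gun, pot from where it was at the start of the episode above 0.03 m).
It fails at once if the cover is dropped onto the bench (height (world z) of cover below 0.03 m).
It fails at once if the cover is stood on end or flipped (angle between cover's own z axis and vertical above 1.2 rad).
It also fails if it takes over 59 s, if anything falls off the work surface, if the arm or the gripper's body presses on something with over 40 N, if the wrist force passes 120 N, or if a joint passes its speed limit or range.

## Working session

There is one attempt and no reset: what is moved stays moved. The work goes in short steps, Python scripts to look and compute and a shell command to move; the robot and the scene stay as the last step left them, time stands still between calls to the robot, and variables do not carry over. Pictures are saved under pics/ and viewed, and the job is handed in when it is done.

```bash
ls; mkdir -p pics; python3 - <<'E'
from workcell import robot
import cv2,numpy as np
s=robot.read_state(); print({k:np.round(v,3).tolist() for k,v in s.items()})
for c in ["scene","top","wrist"]:
    im=robot.snapshot(c); cv2.imwrite(f"pics/a_{c}.png",im[:,:,::-1])
    k=robot.calibration(c); print(c,{a:np.round(b,4).tolist() for a,b in k.items()})
E
```

```text
pics
{'t': 0.0, 'joint_pos': [1.147, 0.264, -0.049, 1.259, 0.0, 1.415], 'joint_vel': [-0.003, 0.0, -0.001, 0.0, 0.0, -0.001], 'effort': [-0.001, -63.763, 38.458, 0.013, -0.0, -0.0], 'position': [139.299, 505.857, 204.019], 'orientation': [-1.562, 0.211, -0.211], 'force': [-0.609, 0.299, -0.363], 'wrist_torque': [-0.056, 0.01, -0.041], 'width': 85.683}
scene {'intrinsics': [[451.2184, 0.0, 321.6168], [0.0, 451.2184, 243.8645], [0.0, 0.0, 1.0]], 'xyz': [1216.598, -340.8068, 643.3076], 'attitude': [-1.9271, -1.211, 0.6468]}
top {'intrinsics': [[566.4303, 0.0, 319.0253], [0.0, 566.4303, 241.2938], [0.0, 0.0, 1.0]], 'xyz': [248.8017, -32.8906, 1430.5957], 'attitude': [-2.0551, 2.1679, -0.227]}
wrist {'intrinsics': [[374.4645, 0.0, 322.0446], [0.0, 374.4645, 239.0435], [0.0, 0.0, 1.0]], 'xyz': [71.1098, 524.2035, 372.6008], 'attitude': [2.3102, 1.7607, 0.2501]}
```

View pics/a_scene.png

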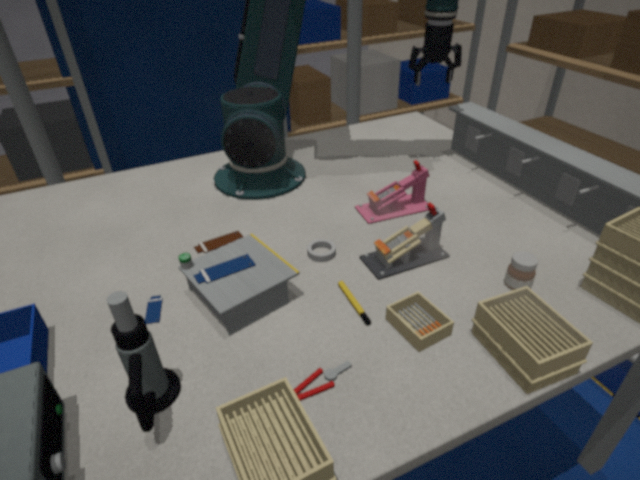

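View pics/a_top.png

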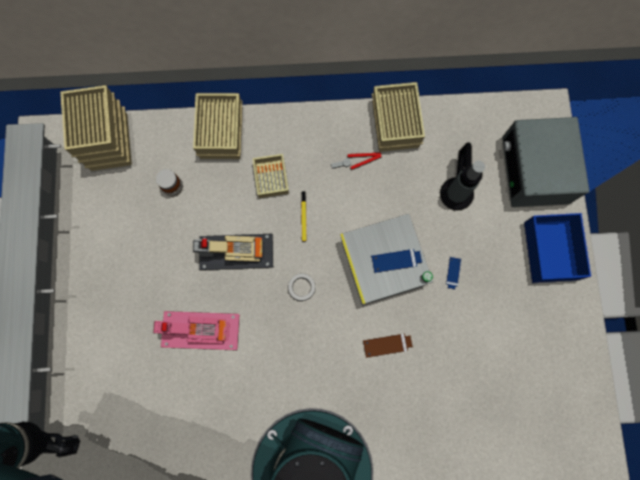

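View pics/a_wrist.png

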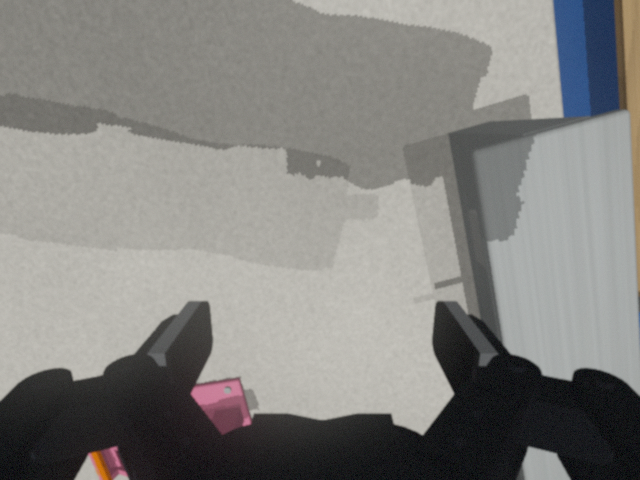

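```bash
python3 - <<'E'
from workcell import robot
import numpy as np
for c in ["top","scene"]:
  for n in ["cover","riser","deck","tape","marker","snips","jar","probe_tray","heat_gun","pot"]:
    r=robot.regions_of(c,n); print(c,n,[(round(d["p"],2),[int(e*m) for e,m in zip(d["extent"],(640,480,640,480))],int(d["mask"].sum())) for d in r])
  for n in ["cover","cover_tongue","cover_tail","riser_edge","riser","deck","lip_edge","tail_stop","bolt_tab"]:
    r=robot.tip_of(c,n); print(c,n,[(round(d["p"],2),round(d["xy"][0]*640,1),round(d["xy"][1]*480,1)) for d in r])
print(robot.read_state()["t"])
E
```

```text
top cover [(0.88, [371, 248, 49, 25], 831), (0.87, [365, 336, 46, 23], 823), (0.8, [448, 254, 12, 33], 375)]
top riser [(0.94, [337, 216, 91, 87], 4420)]
top deck [(0.92, [150, 317, 77, 26], 1305), (0.77, [195, 235, 65, 24], 1252), (0.16, [154, 170, 30, 27], 535)]
top tape [(0.64, [291, 276, 26, 25], 347)]
top marker [(0.77, [301, 190, 6, 50], 224)]
top snips [(0.94, [330, 150, 53, 20], 452)]
top jar [(0.97, [154, 169, 31, 26], 506)]
top probe_tray [(0.92, [255, 153, 33, 45], 1230)]
top heat_gun [(0.91, [441, 142, 43, 71], 1702)]
top pot []
top cover [(0.78, 458.5, 268.1), (0.76, 391.5, 344.7), (0.55, 397.8, 260.9)]
top cover_tongue [(0.79, 422.3, 253.4), (0.58, 410.5, 342.9), (0.57, 450.8, 288.1), (0.23, 394.6, 261.0)]
top cover_tail [(0.81, 373.9, 262.2), (0.7, 454.8, 258.3), (0.59, 359.7, 346.9), (0.54, 457.2, 195.5)]
top riser_edge [(0.64, 351.9, 268.4)]
top riser [(0.5, 350.9, 163.4), (0.24, 427.0, 277.3), (0.17, 272.3, 180.4)]
top deck [(0.64, 196.9, 329.6), (0.6, 234.3, 248.1)]
top lip_edge [(0.97, 217.4, 330.7), (0.74, 252.9, 245.6), (0.63, 351.5, 268.6)]
top tail_stop [(0.96
[... 766 characters left out ...]
108, 290, 71, 144], 5024)]
scene pot [(0.44, [177, 251, 14, 16], 201)]
scene cover [(0.89, 220.3, 242.8), (0.79, 224.7, 269.0), (0.59, 154.7, 310.2)]
scene cover_tongue [(0.92, 196.5, 252.0), (0.71, 197.1, 280.0), (0.57, 153.9, 297.4)]
scene cover_tail [(0.88, 151.3, 324.0), (0.69, 240.6, 232.5), (0.58, 252.8, 256.4)]
scene riser_edge [(0.7, 272.2, 252.3)]
scene riser [(0.8, 243.3, 292.4), (0.27, 275.1, 254.5)]
scene deck [(0.95, 395.3, 186.9), (0.24, 251.1, 261.0)]
scene lip_edge [(0.69, 376.0, 196.2), (0.67, 383.2, 244.4), (0.24, 425.0, 217.2)]
scene tail_stop [(0.94, 411.6, 176.2), (0.83, 427.0, 217.0)]
scene bolt_tab [(0.64, 433.4, 205.3), (0.49, 415.6, 160.9), (0.39, 425.6, 216.4)]
2.05
```

```bash
cat > h.py <<'E'
from workcell import robot
import numpy as np, cv2
from scipy.spatial.transform import Rotation as R
def ray(c,u,v,cal=None):
    k=cal or robot.calibration(c); K=np.array(k["intrinsics"]); 
    d=R.from_rotvec(k["attitude"]).as_matrix()@np.linalg.solve(K,[u,v,1.]); return np.array(k["xyz"]),d
def atz(c,u,v,z,cal=None):
    o,d=ray(c,u,v,cal); return o+d*(z-o[2])/d[2]
def proj(c,P,cal=None):
    k=cal or robot.calibration(c); K=np.array(k["intrinsics"])
    p=(np.atleast_2d(P)-k["xyz"])@R.from_rotvec(k["attitude"]).as_matrix(); q=p@K.T; return q[:,:2]/q[:,2:]
def tri(obs):
    A=np.zeros((3,3));b=np.zeros(3)
    for c,u,v in obs:
        o,d=ray(c,u,v); d=d/np.linalg.norm(d); M=np.eye(3)-np.outer(d,d); A+=M;b+=M@o
    return np.linalg.solve(A,b)
E
python3 - <<'E'
from h import *
np.set_printoptions(precision=1,suppress=True)
T={"tongue":((422.3,253.4),(197.1,280)),"tail":((373.9,262.2),(252.8,256.4)),"redge":((351.9,268.4),(272.2,252.3)),"lip":((252.9,245.6),(383.2,244.4)),"stop":((211.3,242.4),(427,217)),"tab":((202.6,239.3),(433.4,205.3))}
for n,(a,b) in T.items():
    print(n,"tri",tri([("top",*a),("scene",*b)]),"z72",atz("top",*a,72),atz("scene",*b,72))
im=cv2.imread("pics/a_top.png")
cv2.imwrite("pics/b.png",np.hstack([cv2.resize(im[200:310,320:470],None,fx=2.6,fy=2.6,interpolation=3),cv2.resize(im[200:310,180:330],None,fx=2.6,fy=2.6,interpolation=3)]))
print(R.from_rotvec(robot.read_state()["orientation"]).as_matrix(),R.from_rotvec(robot.calibration("wrist")["attitude"]).as_matrix())
E
```

```text
tongue tri [ 495.1 -292.1   73.7] z72 [ 494.8 -296.1   72. ] [ 494.4 -288.4   72. ]
tail tri [ 479.1 -172.1   79.4] z72 [ 479.4 -176.6   72. ] [ 470.7 -166.3   72. ]
redge tri [ 467.9 -122.6   66. ] z72 [ 467.  -122.1   72. ] [ 475.6 -125.    72. ]
lip tri [538.2 114.9  55.2] z72 [536.4 116.3  72. ] [556.9  98.3  72. ]
stop tri [544.5 214.4 100.4] z72 [549.8 217.9  72. ] [509.7 245.7  72. ]
tab tri [546.2 228.2 128. ] z72 [558.8 239.2  72. ] [473.4 290.4  72. ]
[[ 1.  -0.   0.3]
 [-0.3  0.   1. ]
 [-0.  -1.   0. ]] [[ 0.3  0.9  0.3]
 [ 1.  -0.3 -0.1]
 [-0.   0.3 -1. ]]
```

View pics/b.png

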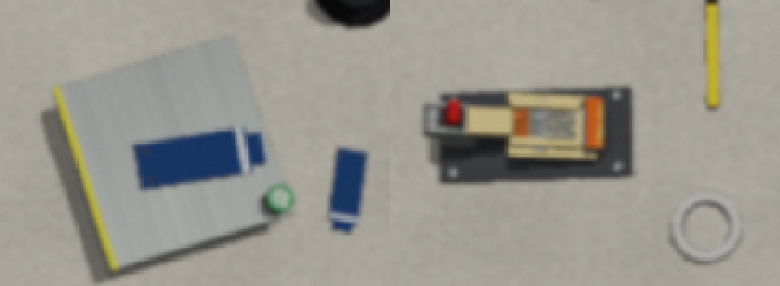

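Candidates for the cover: the large blue one on the riser at top px (398,261), the small blue one on the bench at (454,271), and a brown one at (390,345). By the description it is the large blue one, and the crop shows it on the riser with its white-striped tongue to the right. The nest is the cream one at (234,248). The pink one at (197,330) stays untouched.

```bash
cat >> h.py <<'E'
def delta(target,rv=None):
    "world target mm -> tool-frame shift in m"
    s=robot.read_state(); Rm=R.from_rotvec(s["orientation"]).as_matrix()
    return Rm.T@(np.array(target)-s["position"])/1000
def frame(x,z):  # rot with columns x,y,z
    z=z/np.linalg.norm(z); x=x-z*(x@z); x/=np.linalg.norm(x); return np.column_stack([x,np.cross(z,x),z])
def turn(Rt):
    s=robot.read_state(); Rm=R.from_rotvec(s["orientation"]).as_matrix()
    return R.from_matrix(Rm.T@Rt).as_rotvec()
np.set_printoptions(precision=4,suppress=True)
E
python3 - <<'E'
from h import *
print(delta([486,-200,204]))
E
```

```text
[ 0.5217  0.0005 -0.5887]
```

```bash

python3 -m jog '[0,0.0174,0,-0.0196,0,0,0, 0,0.0174,0,-0.0196,0,0,0, 0,0.0174,0,-0.0196,0,0,0, 0,0.0174,0,-0.0196,0,0,0, 0,0.0174,0,-0.0196,0,0,0]'
python3 -m jog '[0,0.0174,0,-0.0196,0,0,0, 0,0.0174,0,-0.0196,0,0,0, 0,0.0174,0,-0.0196,0,0,0, 0,0.0174,0,-0.0196,0,0,0, 0,0.0174,0,-0.0196,0,0,0]'
python3 -m jog '[0,0.0174,0,-0.0196,0,0,0, 0,0.0174,0,-0.0196,0,0,0, 0,0.0174,0,-0.0196,0,0,0, 0,0.0174,0,-0.0196,0,0,0, 0,0.0174,0,-0.0196,0,0,0]'
python3 - <<'E'
from h import *
print(delta([486,-200,204]))
E
```

```text
t: 2.47
position: [197.5, 387.5, 204.5]
orientation: [-1.56, 0.211, -0.211]
force: [0.2, 0.1, 0.4]
width: 85.4
t: 2.88
position: [255.4, 269.8, 204.6]
orientation: [-1.56, 0.211, -0.211]
force: [0.6, -0.1, 0.3]
width: 85.5
t: 3.3
position: [313.3, 152.2, 204.7]
orientation: [-1.56, 0.211, -0.211]
force: [-0.3, 0.1, 0.1]
width: 85.3
[ 0.26    0.0007 -0.2937]
```

```bash

python3 -m jog '[0,0.0174,0,-0.0196,0,0,0, 0,0.0174,0,-0.0196,0,0,0, 0,0.0174,0,-0.0196,0,0,0, 0,0.0174,0,-0.0196,0,0,0, 0,0.0174,0,-0.0196,0,0,0]'
python3 -m jog '[0,0.0174,0,-0.0196,0,0,0, 0,0.0174,0,-0.0196,0,0,0, 0,0.0174,0,-0.0196,0,0,0, 0,0.0174,0,-0.0196,0,0,0, 0,0.0174,0,-0.0196,0,0,0]'
python3 -m jog '[0,0.0174,0,-0.0196,0,0,0, 0,0.0174,0,-0.0196,0,0,0, 0,0.0174,0,-0.0196,0,0,0, 0,0.0174,0,-0.0196,0,0,0, 0,0.0174,0,-0.0196,0,0,0]'
python3 -m jog '[0,0,0,0,0,0.117,0, 0,0,0,0,0,0.117,0, 0,0,0,0,0,0.117,0, 0,0,0,0,0,0.117,0, 0,0,0,0,0,0.117,0]'
python3 -m jog '[0.5,0,0,0,0,0.117,0, 0.8,0,0,0,0,0.117,0, 1,0,0,0,0,0.117,0, 1,0,0,0,0,0.117,0, 1,0,0,0,0,0.117,0]'
python3 - <<'E'
from h import *
print(delta([486,-200,204]),robot.read_state()["joint_pos"])
im=robot.snapshot("wrist"); cv2.imwrite("pics/c_w.png",im[:,:,::-1])
for n in ["cover_tongue","cover_tail","riser_edge"]:
    for d in robot.tip_of("wrist",n):
        u=d["xy"][0]*640; v=d["xy"][1]*480; print(n,round(d["p"],2),round(u,1),round(v,1),atz("wrist",u,v,70 if n=="riser_edge" else 71.5))
E
```

```text
t: 3.72
position: [371.2, 34.5, 204.6]
orientation: [-1.56, 0.211, -0.212]
force: [1.2, 0.5, 0.2]
width: 85.7
t: 4.13
position: [429.0, -83.1, 204.6]
orientation: [-1.56, 0.211, -0.211]
force: [0.6, 0.7, -0.1]
width: 85.1
t: 4.55
position: [486.9, -200.7, 204.5]
orientation: [-1.56, 0.211, -0.211]
force: [0.9, -0.3, -0.4]
width: 85.6
t: 4.97
position: [486.5, -199.5, 204.4]
orientation: [-1.464, 0.672, -0.671]
force: [-0.2, -0.2, 0.8]
width: 85.6
t: 5.38
position: [486.5, -199.4, 204.5]
orientation: [-1.266, 1.116, -1.116]
force: [0.2, 0.1, -0.4]
width: 25.3
[ 0.0006  0.0005 -0.0006] [-0.544   0.2644 -0.0464  1.26   -0.      0.9006]
cover_tongue 0.78 313.7 320.4 [ 491.4584 -293.1309   71.5   ]
cover_tail 0.96 306.8 371.3 [ 492.3583 -346.4678   71.5   ]
cover_tail 0.67 313.1 185.0 [ 475.8438 -172.965    71.5   ]
riser_edge 0.88 317.0 114.7 [ 471.7883 -119.2694   70.    ]
riser_edge 0.51 254.2 316.4 [ 438.734  -297.2415   70.    ]
```

View pics/c_w.png

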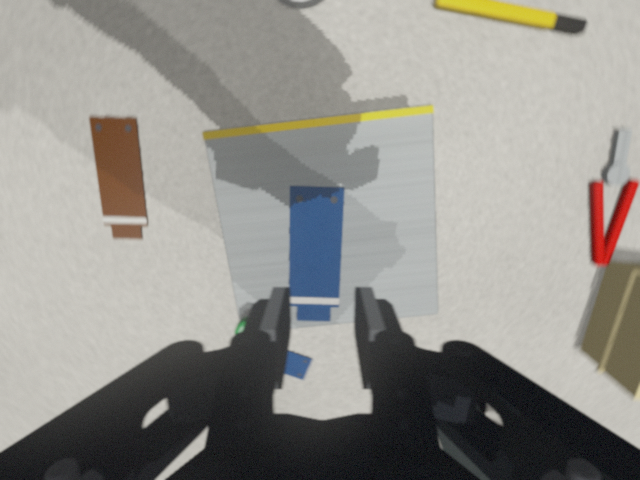

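The wrist picture shows the cover with its tail edge at (291–344,186) and its tongue at about (314,320). The yellow edge runs from (205,134) to (432,107).

```bash
python3 - <<'E'
from h import *
im=cv2.imread("pics/c_w.png").astype(int)
b,g,r=im[...,0],im[...,1],im[...,2]
m=((b-r>50)&(b>70)&(np.arange(480)[:,None]<300)).astype(np.uint8)
n,l,st,_=cv2.connectedComponentsWithStats(m); i=1+st[1:,4].argmax(); m=(l==i).astype(np.uint8)
c=np.column_stack(np.nonzero(m)[::-1]).astype(np.float32); bx=cv2.boxPoints(cv2.minAreaRect(c)); print("box",bx)
W=np.array([atz("wrist",*p,73) for p in bx]); print(W)
y=((r-b>70)&(g-b>60)); y[:80]=0; y[200:]=0
yy,xx=np.nonzero(y); k=(xx>190)&(xx<450); 
# top (outer) boundary of strip
cols=range(215,428,4); pts=[(c_,np.min(yy[k&(xx==c_)])-.5) for c_ in cols if (k&(xx==c_)).any()]
P=np.array([atz("wrist",*p,70) for p in pts]); d=np.polyfit(P[:,0],P[:,1],1); print("edge slope",d,"riser x angle",np.degrees(np.arctan(d[0]))+90)
xs=xx[k];print(xs.min(),xs.max())
for p in [(205,131),(432,106)]: print(atz("wrist",*p,70))
E
```

```text
box [[290. 188.]
 [342. 188.]
 [342. 296.]
 [290. 296.]]
[[ 457.7733 -177.6777   73.    ]
 [ 499.1147 -171.9972   73.    ]
 [ 513.3738 -265.4182   73.    ]
 [ 468.3865 -271.6028   73.    ]]
edge slope [   0.2559 -242.6872] riser x angle 104.35609115156477
204 432
[ 387.1346 -143.0287   70.    ]
[ 557.9421 -101.053    70.    ]
```

```bash
python3 - <<'E'
from h import *
print(delta([487,-253,90]), R.from_rotvec(robot.read_state()["orientation"]).as_matrix())
E
```

```text
[ 0.0532  0.1145 -0.0068] [[ 0.1359 -0.0001  0.9907]
 [-0.9907 -0.      0.1359]
 [-0.     -1.     -0.0001]]
```

```bash

python3 -m jog '[1,0.027,0,-0.0034,0,0,0, 1,0.026,0,-0.0034,0,0,0, 1,0,0.03,0,0,0,0, 1,0,0.03,0,0,0,0, 1,0,0.03,0,0,0,0]' 60
python3 -m jog '[1,0,0.016,0,0,0,0, 1,0,0.008,0,0,0,0, 1,0,0.004,0,0,0,0, 1,0,0.002,0,0,0,0, 1,0,0,0,0,0,0]'
```

```text
t: 6.0
position: [486.8, -253.4, 113.5]
orientation: [-1.27, 1.108, -1.11]
force: [0.7, -1.3, -0.2]
width: -0.0
t: 6.42
position: [487.2, -253.1, 85.2]
orientation: [-1.269, 1.11, -1.112]
force: [-0.2, -0.2, -0.5]
width: -0.3
```

```bash

python3 -m jog '[1,0,0.005,0,0,0,0, 1,0,0.003,0,0,0,0, 1,0,0.0015,0,0,0,0, 1,0,0.001,0,0,0,0, 1,0,0,0,0,0,0]'
python3 -m jog '[1,0,0.001,0,0,0,0, 1,0,0,0,0,0,0]'
python3 -m jog '[1,0,0.001,0,0,0,0, 1,0,0,0,0,0,0]'
```

```text
t: 6.83
position: [486.7, -252.8, 73.9]
orientation: [-1.269, 1.111, -1.111]
force: [0.0, 0.3, -0.7]
width: 0.3
t: 7.0
position: [486.8, -252.8, 73.0]
orientation: [-1.269, 1.111, -1.111]
force: [0.2, -1.3, 0.2]
width: 0.6
t: 7.17
position: [486.7, -252.8, 71.9]
orientation: [-1.269, 1.111, -1.111]
force: [-0.0, 0.2, -0.7]
width: -0.1
```

```bash

python3 -m jog '[1,0,0.0005,0,0,0,0, 1,0,0,0,0,0,0]'
python3 -m jog '[1,0,0.0005,0,0,0,0, 1,0,0,0,0,0,0]'
python3 -m jog '[1,0,0.0005,0,0,0,0, 1,0,0,0,0,0,0]'
```

```text
t: 7.33
position: [486.7, -252.8, 71.4]
orientation: [-1.269, 1.111, -1.111]
force: [-0.4, -0.4, -0.1]
width: 0.1
t: 7.5
position: [486.7, -252.8, 70.9]
orientation: [-1.269, 1.112, -1.111]
force: [-0.2, 0.2, -0.1]
width: 0.1
t: 7.67
position: [486.7, -252.8, 70.4]
orientation: [-1.269, 1.112, -1.111]
force: [0.9, -0.6, -0.6]
width: 0.1
```

```bash

python3 -m jog '[1,0,0.0005,0,0,0,0, 1,0,0,0,0,0,0]'
python3 -m jog '[1,0,0.0005,0,0,0,0, 1,0,0,0,0,0,0]'
python3 -m jog '[1,0,0.0005,0,0,0,0, 1,0,0,0,0,0,0]'
python3 - <<'E'
from h import *
im=robot.snapshot("wrist"); cv2.imwrite("pics/d_w.png",im[:,:,::-1])
E
```

```text
t: 7.83
position: [486.7, -252.8, 69.9]
orientation: [-1.269, 1.111, -1.111]
force: [-0.5, 0.5, -0.1]
width: 0.0
t: 8.0
position: [486.7, -252.8, 69.4]
orientation: [-1.269, 1.112, -1.111]
force: [-0.7, 0.4, 1.1]
width: -0.1
t: 8.17
position: [486.7, -252.8, 68.9]
orientation: [-1.269, 1.111, -1.111]
force: [-0.1, 0.4, 0.2]
width: 0.1
```

View pics/d_w.png

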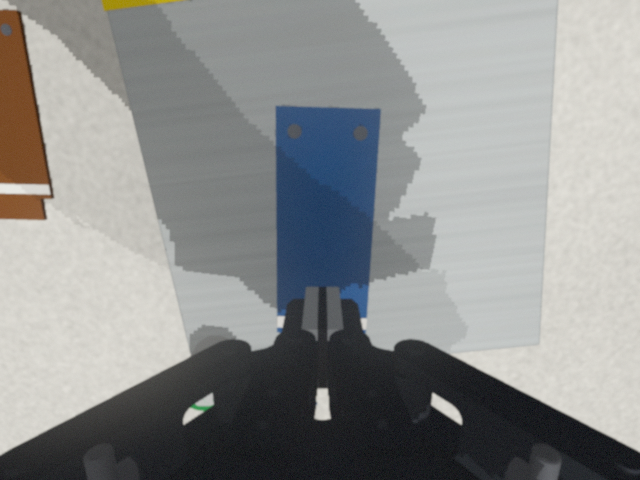

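The fingertips at (322,290) are above the cover near the stripe, with no contact yet. I'll keep lowering.

```bash

for i in 1 2 3 4; do echo; done
python3 -m jog '[1,0,0.0007,0,0,0,0, 1,0,0,0,0,0,0]'
python3 -m jog '[1,0,0.0007,0,0,0,0, 1,0,0,0,0,0,0]'
```

```text
t: 8.38
position: [486.7, -252.8, 68.2]
orientation: [-1.269, 1.112, -1.111]
force: [-0.0, -0.6, 0.2]
width: -0.2
t: 8.55
position: [486.7, -252.8, 67.5]
orientation: [-1.269, 1.112, -1.111]
force: [-0.6, 0.0, 0.4]
width: 0.0
```

```bash
python3 - <<'E'
from h import *
# where does the TCP project; where do tips show
s=robot.read_state(); Rm=R.from_rotvec(s["orientation"]).as_matrix()
for k in [0,-10,-19]: print(k,proj("wrist",np.array(s["position"])+Rm[:,1]*k), s["position"])
cal=robot.calibration("wrist"); print(Rm.T@(np.array(cal["xyz"])-s["position"]))
E
```

```text
0 [[321.6145 280.9813]] [ 486.7302 -252.8009   67.4513]
-10 [[321.5858 289.4349]] [ 486.7302 -252.8009   67.4513]
-19 [[321.5571 297.8934]] [ 486.7302 -252.8009   67.4513]
[ -70.3957 -168.4685    0.2232]
```

```bash

python3 -m jog '[1,0,0.0007,0,0,0,0, 1,0,0,0,0,0,0]'
python3 -m jog '[1,0,0.0007,0,0,0,0, 1,0,0,0,0,0,0]'
python3 -m jog '[1,0,0.0007,0,0,0,0, 1,0,0,0,0,0,0]'
```

```text
t: 8.72
position: [486.7, -252.8, 66.8]
orientation: [-1.269, 1.112, -1.111]
force: [-0.7, -0.1, -0.1]
width: 0.1
t: 8.88
position: [486.7, -252.8, 66.1]
orientation: [-1.269, 1.112, -1.111]
force: [-0.2, 0.5, -0.1]
width: 0.2
t: 9.05
position: [486.7, -252.8, 65.4]
orientation: [-1.269, 1.111, -1.111]
force: [-0.2, 0.6, 0.3]
width: -0.0
```

```bash
python3 - <<'E'
from h import *
im=robot.snapshot("scene")[:,:,::-1]; im2=robot.snapshot("wrist")[:,:,::-1]
a=cv2.resize(im[190:340,130:330],(640,480),interpolation=3); cv2.imwrite("pics/e.png",a)
cv2.imwrite("pics/e2.png",cv2.resize(im2[240:360,240:400],(640,480),interpolation=3))
E
```

```text
(no output)
```

View pics/e.png

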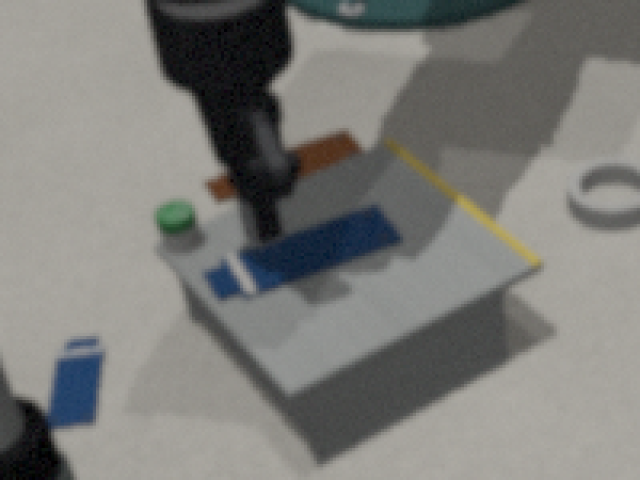

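View pics/e2.png

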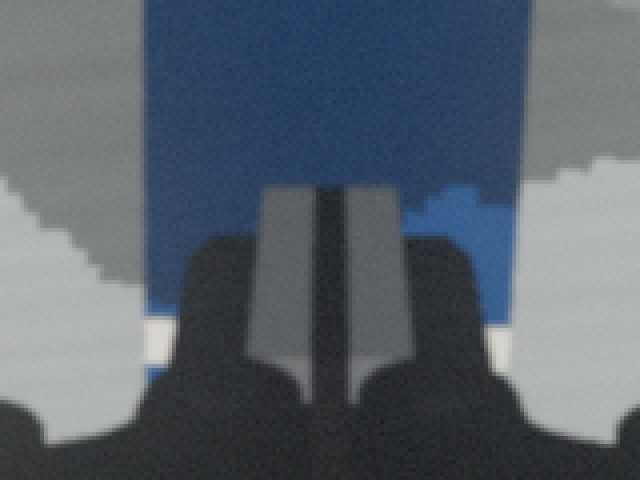

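```bash
python3 - <<'E'
from h import *
for z in [65,75,85,95,105]:
  print(z,(proj("scene",[486.7,-252.8,z])[0]-[130,190])*3.2, proj("wrist",[486.7,-252.8,z]))
print(robot.calibration("wrist")["xyz"])
E
```

```text
65 [270.5305 272.8774] [[321.506  280.5793]]
75 [267.9311 260.5674] [[321.4705 288.9899]]
85 [265.2978 248.0963] [[321.4309 298.3932]]
95 [262.6297 235.4611] [[321.3863 308.9757]]
105 [259.9263 222.6585] [[321.3357 320.9743]]
[ 477.7202 -183.0064  233.9104]
```

```bash

python3 -m jog '[1,0,0.001,0,0,0,0, 1,0,0.001,0,0,0,0, 1,0,0.001,0,0,0,0]'
python3 - <<'E'
from h import *
im2=robot.snapshot("wrist")[:,:,::-1]
s=robot.read_state();Rm=R.from_rotvec(s["orientation"]).as_matrix()
for dx in [-11,11]:
  for dy in [0,-10,-20]: print(dx,dy,[proj("wrist",s["position"]+Rm@[dx,dy,q])[0] for q in (-8,8)])
cv2.imwrite("pics/f2.png",im2)
E
```

```text
t: 9.4
position: [486.7, -252.8, 62.3]
orientation: [-1.269, 1.111, -1.111]
force: [0.3, 0.0, -0.1]
width: -0.1
-11 0 [array([304.8017, 259.4624]), array([338.397 , 259.4727])]
-11 -10 [array([303.8163, 266.8484]), array([339.3226, 266.8593])]
-11 -20 [array([302.7121, 275.1253]), array([340.3599, 275.137 ])]
11 0 [array([305.3671, 301.6356]), array([337.8388, 301.646 ])]
11 -10 [array([304.4475, 311.0753]), array([338.7012, 311.0864])]
11 -20 [array([303.4211, 321.6111]), array([339.6636, 321.623 ])]
```

View pics/f2.png

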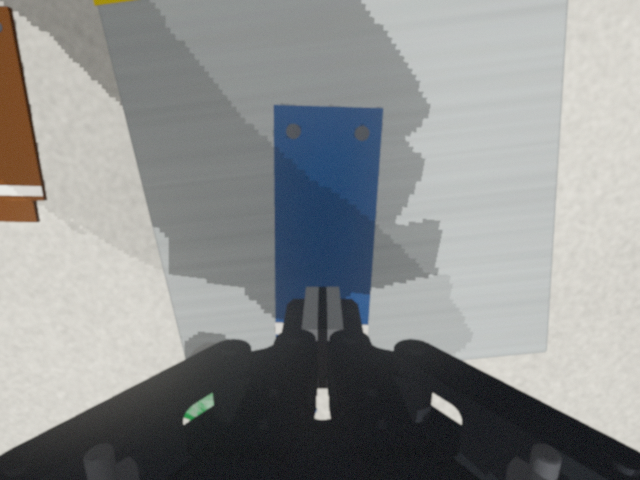

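```bash
python3 - <<'E'
from h import *
# from image: tail corners (275,106),(382,108); stripe line ~ v=324 left (276), right (368)
cal=robot.calibration("wrist"); print(cal["xyz"])
for z in (53,63,73,83):
  a=[atz("wrist",*p,z) for p in [(275,106),(382,108),(276,322),(369,322)]]
  print(z,np.linalg.norm(a[0]-a[1]),np.linalg.norm(a[2]-a[3]),np.linalg.norm(a[0]-a[2]),(a[0]+a[1])/2,(a[2]+a[3])/2)
E
```

```text
[ 477.6729 -182.9746  230.6437]
53 47.954339668684 49.13997258095116 107.77765692994811 [ 479.1953 -172.9246   53.    ] [ 490.7012 -279.6381   53.    ]
63 45.254871818788175 46.373762535238235 101.71058725847271 [ 479.1096 -173.4903   63.    ] [ 489.9678 -274.1967   63.    ]
73 42.555403968892286 43.60755248952532 95.64351758699729 [ 479.0239 -174.0561   73.    ] [ 489.2344 -268.7553   73.    ]
83 39.8559361189964 40.84134244381234 89.57644791552185 [ 478.9382 -174.6218   83.    ] [ 488.501  -263.3138   83.    ]
```

```bash

python3 -m jog '[1,0,0.001,0,0,0,0, 1,0,0.001,0,0,0,0, 1,0,0.001,0,0,0,0]'
python3 -m jog '[1,0,0.001,0,0,0,0, 1,0,0.001,0,0,0,0]'
python3 -m jog '[1,0,0.001,0,0,0,0, 1,0,0.001,0,0,0,0]'
```

```text
t: 9.7
position: [486.7, -252.8, 59.4]
orientation: [-1.269, 1.111, -1.111]
force: [0.9, -0.5, -0.5]
width: -0.2
t: 9.87
position: [486.7, -252.8, 57.4]
orientation: [-1.269, 1.111, -1.111]
force: [-0.5, 0.1, 0.4]
width: 0.0
t: 10.03
position: [486.8, -252.8, 55.4]
orientation: [-1.269, 1.111, -1.111]
force: [0.9, -0.0, 0.8]
width: 0.1
```

```bash
python3 - <<'E'
from h import *
im=robot.snapshot("scene")[:,:,::-1]; im2=robot.snapshot("wrist")[:,:,::-1]
a=cv2.resize(im[230:300,160:260],(400,280),interpolation=3); b=cv2.resize(im2[250:390,220:420],(400,280),interpolation=3)
cv2.imwrite("pics/g.png",np.hstack([a,b]))
E
```

```text
(no output)
```

View pics/g.png

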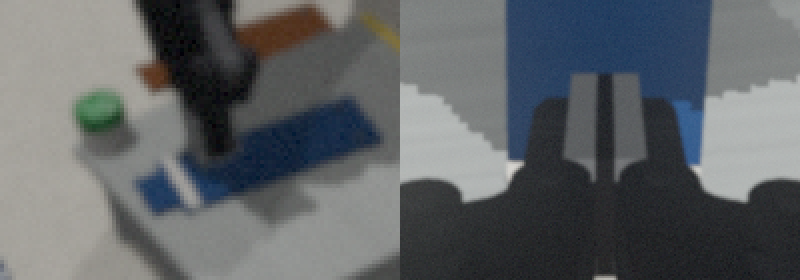

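The tip now appears just above the cover surface, at scene px (214,268). The true fingertips sit well behind the nominal TCP, so I'll lower finely.

```bash

python3 -m jog '[1,0,0.0007,0,0,0,0, 1,0,0.0007,0,0,0,0]'
python3 -m jog '[1,0,0.0007,0,0,0,0, 1,0,0.0007,0,0,0,0]'
python3 -m jog '[1,0,0.0007,0,0,0,0, 1,0,0.0007,0,0,0,0]'
```

```text
t: 10.3
position: [486.8, -252.8, 54.1]
orientation: [-1.269, 1.111, -1.111]
force: [0.3, 0.7, -0.3]
width: -0.1
t: 10.47
position: [486.8, -252.8, 52.6]
orientation: [-1.269, 1.111, -1.111]
force: [0.3, 0.7, -0.2]
width: 0.3
t: 10.63
position: [486.8, -252.8, 51.2]
orientation: [-1.269, 1.111, -1.111]
force: [0.5, 0.8, 0.6]
width: 0.4
```

```bash

python3 -m jog '[1,0,0.0007,0,0,0,0, 1,0,0.0007,0,0,0,0]'
python3 -m jog '[1,0,0.0007,0,0,0,0, 1,0,0.0007,0,0,0,0]'
python3 -m jog '[1,0,0.0007,0,0,0,0, 1,0,0.0007,0,0,0,0]'
python3 - <<'E'
from h import *
im=robot.snapshot("scene")[:,:,::-1]; im2=robot.snapshot("wrist")[:,:,::-1]
a=cv2.resize(im[230:300,160:260],(400,280),interpolation=3); b=cv2.resize(im2[250:390,220:420],(400,280),interpolation=3)
cv2.imwrite("pics/g2.png",np.hstack([a,b]))
E
```

```text
t: 10.8
position: [486.8, -252.8, 49.8]
orientation: [-1.269, 1.111, -1.111]
force: [0.0, 0.0, 0.9]
width: 0.0
t: 10.97
position: [486.8, -252.8, 48.4]
orientation: [-1.269, 1.111, -1.111]
force: [0.1, 0.3, 0.5]
width: 0.0
t: 11.13
position: [486.8, -252.8, 47.0]
orientation: [-1.269, 1.111, -1.111]
force: [0.2, -0.3, -0.1]
width: -0.3
```

View pics/g2.png

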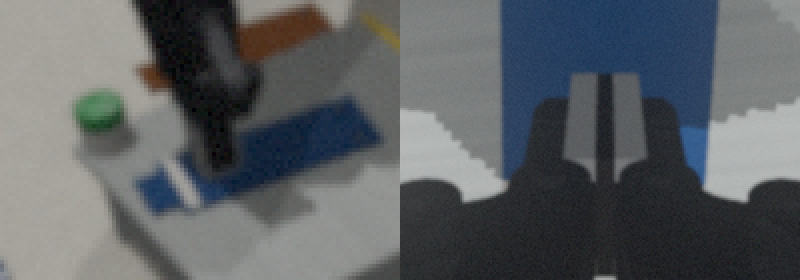

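```bash
python3 - <<'E'
from h import *
for z in (47,55,60,66,70,73,76,80,85): print(z,(proj("scene",[486.8,-252.8,z])[0]-[160,230])*4)
for n,P in dict(tail=[479,-174,72],tongue=[491.4,-293,72]).items(): print(n,(proj("scene",P)[0]-[160,230])*4)
s=robot.read_state(); print(s["wrist_torque"],s["joint_pos"])
E
```

```text
47 [223.9564 208.4148]
55 [221.4198 196.4018]
60 [219.8212 188.8309]
66 [217.8893 179.6812]
70 [216.593  173.5419]
73 [215.6164 168.9165]
76 [214.6359 164.2731]
80 [213.3227 158.0536]
85 [211.6715 150.2336]
tail [361.9075 118.3788]
tongue [137.7195 199.2022]
[ 0.0532 -0.0496 -0.0723] [-0.6276  0.3983 -0.2942  0.8785 -0.      0.8112]
```

```bash

python3 -m jog '[1,0,0.0006,0,0,0,0, 1,0,0.0006,0,0,0,0]'
python3 -m jog '[1,0,0.0006,0,0,0,0, 1,0,0.0006,0,0,0,0]'
python3 -m jog '[1,0,0.0006,0,0,0,0, 1,0,0.0006,0,0,0,0]'
```

```text
t: 11.4
position: [486.9, -252.8, 46.2]
orientation: [-1.269, 1.111, -1.112]
force: [-5.2, 2.0, 16.9]
width: 0.1
t: 11.57
position: [487.0, -252.9, 46.1]
orientation: [-1.269, 1.11, -1.112]
force: [-9.2, 5.4, 35.8]
width: -0.0
t: 11.73
position: [487.0, -252.9, 46.0]
orientation: [-1.269, 1.109, -1.113]
force: [-13.8, 9.0, 53.6]
width: 0.0
```

```bash

python3 -m jog '[1,0,-0.0027,0,0,0,0, 1,0,0,0,0,0,0]'
python3 -m jog '[1,-0.002,0,0,0,0,0, 1,-0.003,0,0,0,0,0]'
```

```text
t: 11.9
position: [487.0, -253.0, 47.0]
orientation: [-1.269, 1.11, -1.112]
force: [-0.5, 0.1, 0.4]
width: -0.1
t: 12.07
position: [486.4, -248.3, 46.3]
orientation: [-1.269, 1.111, -1.113]
force: [0.2, -2.9, 4.3]
width: -0.1
```

```bash

python3 -m jog '[1,-0.004,0.0004,0,0,0,0, 1,-0.005,0,0,0,0,0, 1,-0.005,0,0,0,0,0]'
python3 - <<'E'
from h import *
im=robot.snapshot("wrist")[:,:,::-1]; cv2.imwrite("pics/i.png",im)
E
```

```text
t: 12.32
position: [485.0, -234.6, 46.2]
orientation: [-1.269, 1.11, -1.114]
force: [0.5, -5.0, 7.9]
width: 0.0
```

View pics/i.png

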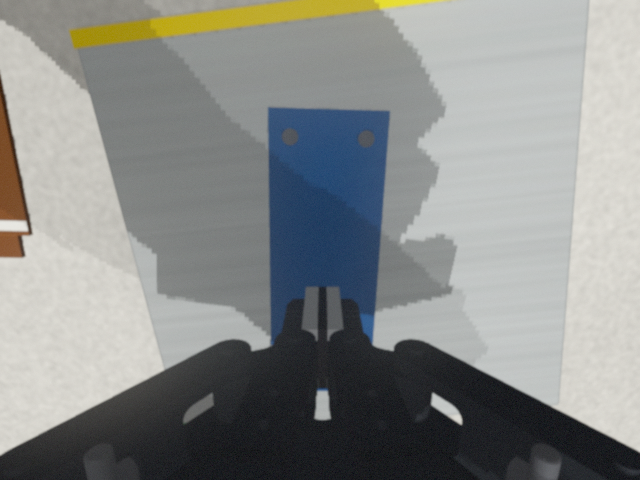

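The cover is dragging with the finger: its tail stays at v≈107 in the wrist view while the yellow edge approaches.

```bash

python3 -m jog '[1,-0.006,0,0,0,0,0, 1,-0.006,0,0,0,0,0, 1,-0.006,0,0,0,0,0, 1,-0.006,0,0,0,0,0]'
python3 -m jog '[1,-0.006,0,0,0,0,0, 1,-0.006,0,0,0,0,0, 1,-0.006,0,0,0,0,0, 1,-0.006,0,0,0,0,0]'
python3 - <<'E'
from h import *
im=robot.snapshot("wrist")[:,:,::-1]; cv2.imwrite("pics/j.png",im)
E
```

```text
t: 12.7
position: [481.8, -210.6, 46.2]
orientation: [-1.269, 1.11, -1.114]
force: [1.2, -4.0, 7.3]
width: -0.1
t: 13.03
position: [478.6, -186.8, 46.2]
orientation: [-1.269, 1.11, -1.114]
force: [0.8, -4.2, 7.9]
width: 0.1
```

View pics/j.png

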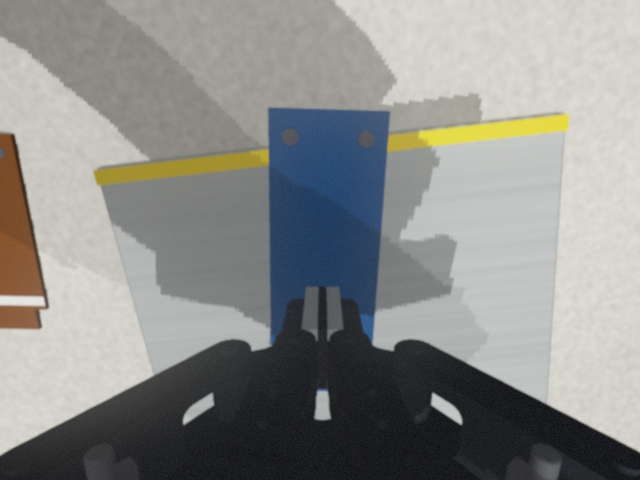

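```bash

python3 -m jog '[1,-0.006,0,0,0,0,0, 1,-0.006,0,0,0,0,0, 1,-0.006,0,0,0,0,0, 1,-0.006,0,0,0,0,0, 1,-0.003,0,0,0,0,0]'
python3 - <<'E'
from h import *
im=robot.snapshot("wrist")[:,:,::-1]; cv2.imwrite("pics/k.png",im)
E
```

```text
t: 13.5
position: [474.9, -159.8, 46.2]
orientation: [-1.269, 1.11, -1.113]
force: [0.9, -4.8, 6.8]
width: -0.3
```

View pics/k.png

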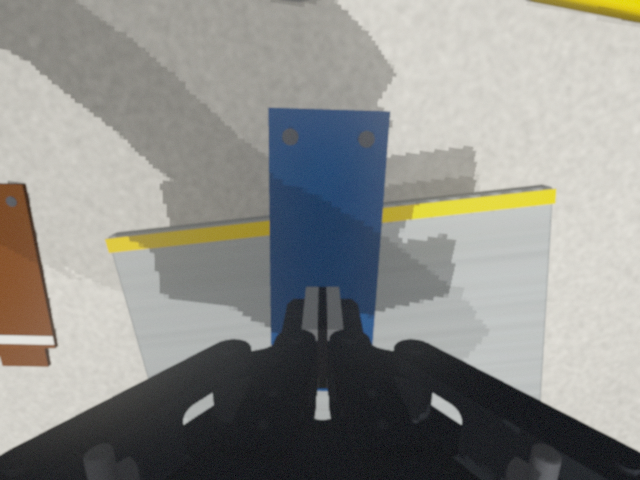

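```bash

python3 -m jog '[1,0,-0.003,0,0,0,0, 1,0,-0.003,0,0,0,0]'
python3 - <<'E'
from h import *
k=robot.calibration("wrist"); k["xyz"]=np.array(k["xyz"])-[0,0,6]  # picture taken ~6mm lower
e1=atz("wrist",108,238,70,k); e2=atz("wrist",552,187,70,k); n=np.array([-(e2-e1)[1],(e2-e1)[0]]); n/=np.linalg.norm(n)
a,b=atz("wrist",269,108,73,k),atz("wrist",389,111,73,k); t=(a+b)/2
print(e1,e2,np.linalg.norm(e1-e2),"len; tail",a,b,t,"overhang",(t-e1)[:2]@n, "riser ang",np.degrees(np.arctan2(n[1],n[0])))
c,d=atz("wrist",271,340,73,k),atz("wrist",374,340,73,k); print(c,d); v=t-(c+d)/2; print("cover ang",np.degrees(np.arctan2(v[1],v[0])),np.linalg.norm(v))
E
```

```text
t: 13.72
position: [474.0, -159.1, 51.6]
orientation: [-1.269, 1.112, -1.11]
force: [0.1, 1.0, 0.2]
width: -0.3
[ 385.3864 -142.0275   70.    ] [555.5149 -98.6738  70.    ] 175.5655823700927 len; tail [445.2164 -84.522   73.    ] [487.779  -79.8709  73.    ] [466.4977 -82.1965  73.    ] overhang 37.948747086667 riser ang 104.29635307300703
[ 454.7401 -177.5284   73.    ] [ 498.2385 -171.7029   73.    ]
cover ang 96.17037661953948 92.95771336471743
```

```bash

python3 -m jog '[0.6,0,-0.03,0,0,0.026,0, 0.3,-0.02,-0.03,0,0,0,0, 0,-0.02,0,0,0,0,0, 0,-0.02,0,0,0,0,0, 0,0,0,0,0,0,0]'
python3 - <<'E'
from h import *
k=robot.calibration("wrist");im=robot.snapshot("wrist")[:,:,::-1]; cv2.imwrite("pics/l.png",im)
s=robot.read_state(); Rm=R.from_rotvec(s["orientation"]).as_matrix()
o,d=ray("wrist",322,287); dt=Rm.T@d; ot=Rm.T@(o-s["position"])
for y in (-27,): print("tip near edge tool xyz", ot+dt*(y-ot[1])/dt[1])
print(s["position"],delta([468.1,-97,80]))
E
```

```text
t: 14.13
position: [467.2, -97.3, 112.2]
orientation: [-1.258, 1.13, -1.129]
force: [-0.4, -0.6, -0.4]
width: 61.0
tip near edge tool xyz [ -8.6148 -27.       0.1999]
[467.5895 -98.5842 111.9745] [-0.0015  0.032   0.0007]
```

View pics/l.png

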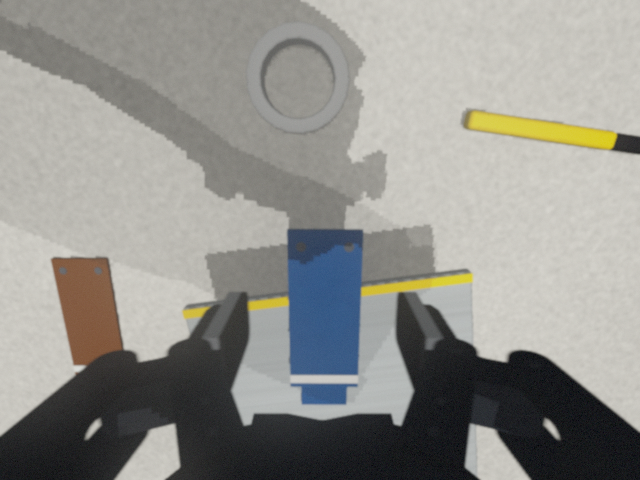

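```bash

python3 -m jog '[0.2,-0.003,0.02,0,0,0,0, 0.2,0,0.02,0,0,0,0, 0.2,0,0.015,0,0,0,0, 0.2,0,0.015,0,0,0,0, 0.2,0,0.01,0,0,0,0]'
python3 - <<'E'
from h import *
im=robot.snapshot("wrist")[:,:,::-1]; im2=robot.snapshot("scene")[:,:,::-1]; cv2.imwrite("pics/m.png",np.hstack([cv2.resize(im,(400,300)),cv2.resize(im2[200:305,200:340],(400,300),interpolation=3)]))
E
```

```text
t: 14.6
position: [467.1, -97.3, 30.3]
orientation: [-1.258, 1.133, -1.13]
force: [-0.4, 0.2, -0.2]
width: 68.7
```

View pics/m.png

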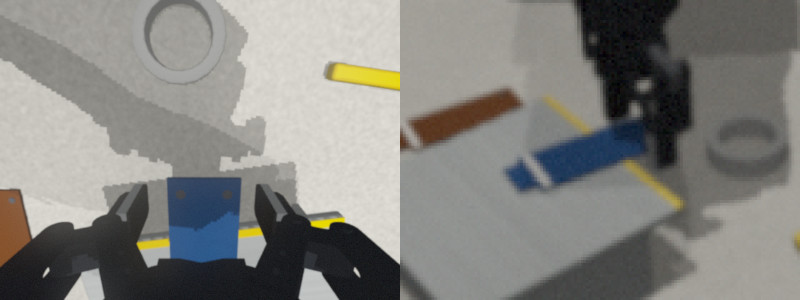

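```bash
python3 - <<'E'
from h import *
s=robot.read_state(); Rm=R.from_rotvec(s["orientation"]).as_matrix(); p=np.array(s["position"]); print(p)
for h in (25,30,35,40,45,50):
  print(h,[(proj("scene",p+Rm@[dx,-h,38])[0]-[200,200])*2.857+[400,0] for dx in (-8,0,8)])
E
```

```text
[466.6888 -97.0627  30.3286]
25 [array([671.7523, 173.2451]), array([662.2314, 176.8685]), array([652.6454, 180.5167])]
30 [array([671.3623, 167.9304]), array([661.8106, 171.5469]), array([652.1935, 175.1882])]
35 [array([670.9699, 162.5829]), array([661.3872, 166.1923]), array([651.7387, 169.8266])]
40 [array([670.5751, 157.2021]), array([660.9612, 160.8043]), array([651.281 , 164.4314])]
45 [array([670.1779, 151.7879]), array([660.5325, 155.3827]), array([650.8205, 159.0023])]
50 [array([669.7781, 146.3398]), array([660.1012, 149.927 ]), array([650.3571, 153.5391])]
```

```bash

python3 -m jog '[1,0,0,0,0,0,0, 1,0,0,0,0,0,0, 1,0,0,0,0,0,0, 1,0,0,0,0,0,0, 1,0,0,0,0,0,0]' 60
python3 - <<'E'
from h import *
im=robot.snapshot("wrist")[:,:,::-1]; im2=robot.snapshot("scene")[:,:,::-1]; cv2.imwrite("pics/n.png",np.hstack([cv2.resize(im,(400,300)),cv2.resize(im2[200:305,200:340],(400,300),interpolation=3)]))
E
```

```text
t: 15.12
position: [468.2, -97.3, 32.4]
orientation: [-1.257, 1.13, -1.132]
force: [-0.6, -0.5, 3.9]
width: 42.0
```

View pics/n.png

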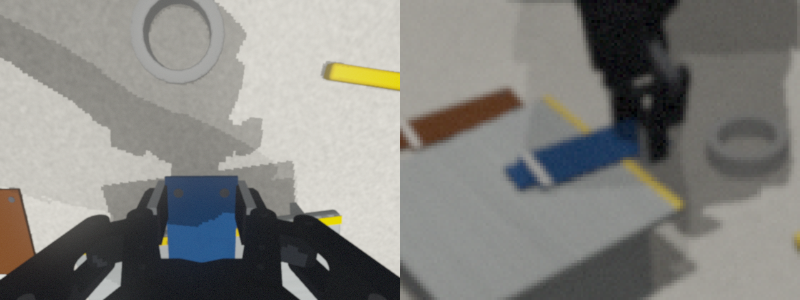

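```bash

python3 -m jog '[1,0,-0.003,0,0,0,0, 1,0,-0.01,0,0,0,0, 1,0,-0.02,0,0,0,0, 1,0,-0.02,0,0,0,0, 1,0,-0.02,0,0,0,0]'
python3 -m jog '[1,0,-0.02,0,0,0,0, 1,0,-0.02,0,0,0,0, 1,0,-0.02,0,0,0,0, 1,0,-0.015,0,0,0,0, 1,0,0,0,0,0,0]'
python3 - <<'E'
from h import *
im=robot.snapshot("wrist")[:,:,::-1]; im2=robot.snapshot("scene")[:,:,::-1]; cv2.imwrite("pics/o.png",np.hstack([cv2.resize(im,(400,300)),cv2.resize(im2[140:305,160:380],(400,300),interpolation=3)]))
E
```

```text
t: 15.63
position: [467.3, -96.6, 105.6]
orientation: [-1.258, 1.132, -1.13]
force: [-0.1, -0.6, -0.9]
width: 41.4
t: 16.05
position: [468.7, -97.2, 182.3]
orientation: [-1.256, 1.128, -1.133]
force: [-0.1, -0.3, -0.6]
width: 41.3
```

View pics/o.png

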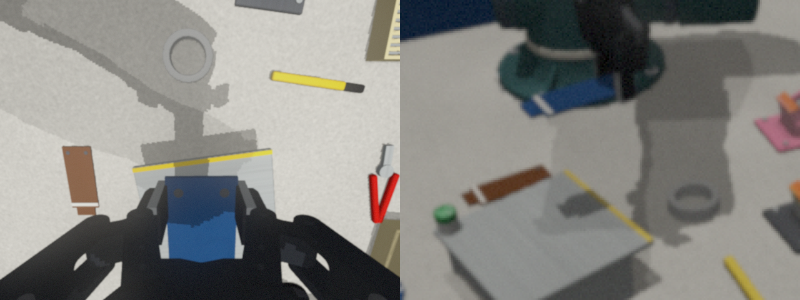

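```bash

python3 - <<'E'
from h import *
print(delta([540,20,200]))
E
python3 -m jog '[1,-0.015,-0.004,0.015,0,0,0, 1,-0.025,-0.004,0.015,0,0,0, 1,-0.025,-0.004,0.015,0,0,0, 1,-0.025,-0.004,0.013,0,0,0, 1,-0.015,0,0,0,0,0]'
python3 - <<'E'
from h import *
print(delta([540,20,200]))
im=robot.snapshot("wrist")[:,:,::-1]; cv2.imwrite("pics/p.png",im)
for n in ["deck","lip_edge","tail_stop","bolt_tab","cover_tail"]:
    r=robot.tip_of("wrist",n); print(n,[(round(d["p"],2),round(d["xy"][0]*640,1),round(d["xy"][1]*480,1)) for d in r])
E
```

```text
[-0.1086 -0.0203  0.0842]
t: 16.57
position: [515.4, 15.8, 194.8]
orientation: [-1.258, 1.131, -1.129]
force: [-0.5, 0.2, -1.7]
width: 41.8
[-0.0015 -0.0052  0.0249]
deck [(0.64, 381.6, 22.5)]
lip_edge [(0.66, 366.6, 99.3)]
tail_stop []
bolt_tab []
cover_tail [(0.79, 322.0, 280.7), (0.67, 91.6, 324.2)]
```

View pics/p.png

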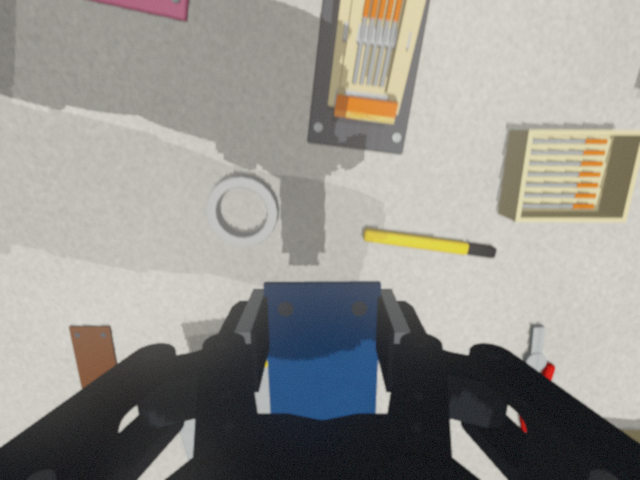

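```bash

python3 -m jog '[1,-0.022,-0.007,0.011,0,0,0, 1,-0.022,-0.007,0.011,0,0,0, 1,-0.022,-0.007,0.011,0,0,0, 1,0,0,0,0,0,0]'
python3 - <<'E'
from h import *
s=robot.read_state()
k=robot.calibration("wrist")
im=robot.snapshot("wrist")[:,:,::-1]; cv2.imwrite("pics/q.png",im)
import json; json.dump({a:np.array(b).tolist() for a,b in k.items()},open("q.json","w"))
print(s["position"],s["orientation"])
for n in ["deck","lip_edge","tail_stop","bolt_tab","cover_tail"]:
    r=robot.tip_of("wrist",n); print(n,[(round(d["p"],2),round(d["xy"][0]*640,1),round(d["xy"][1]*480,1)) for d in r])
E
```

```text
t: 17.2
position: [541.5, 84.5, 217.4]
orientation: [-1.256, 1.13, -1.13]
force: [-0.1, 0.4, -0.3]
width: 41.5
[541.497   84.5474 217.4452] [-1.2561  1.1295 -1.1305]
deck [(0.64, 331.7, 121.6)]
lip_edge [(0.83, 90.2, 35.7), (0.63, 323.8, 176.8)]
tail_stop [(0.65, 341.8, 38.8)]
bolt_tab [(0.67, 348.7, 21.8)]
cover_tail [(0.85, 322.6, 282.7), (0.6, 82.4, 364.7)]
```

View pics/q.png

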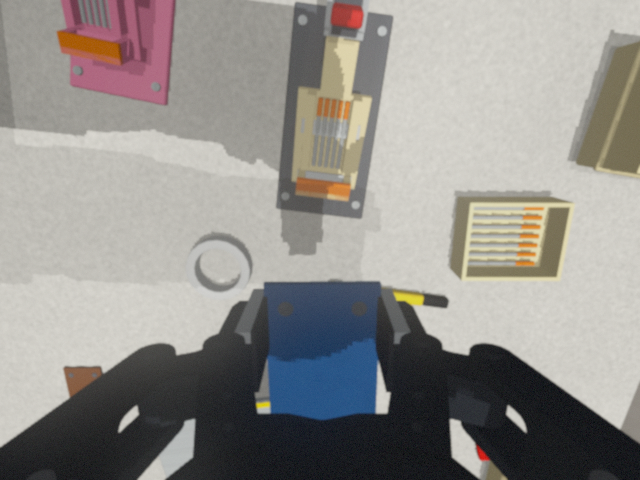

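```bash
python3 - <<'E'
from h import *
im=cv2.imread("pics/q.png"); cv2.imwrite("pics/q2.png",cv2.resize(im[0:222,270:400],None,fx=2.7*1.7,fy=2.7,interpolation=3) if 0 else np.hstack([cv2.resize(im[0:112,270:402],None,fx=5,fy=5,interpolation=3)[:560]]))
cv2.imwrite("pics/q3.png",cv2.resize(im[110:222,270:402],None,fx=5,fy=5,interpolation=3))
E
```

```text
(no output)
```

View pics/q2.png

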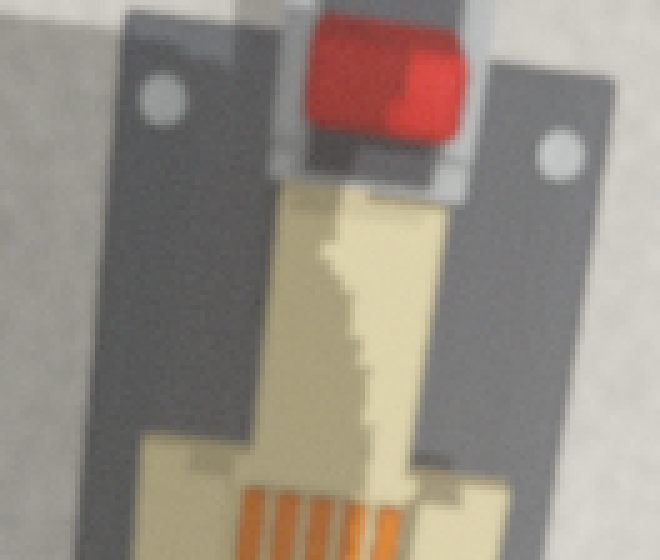

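View pics/q3.png

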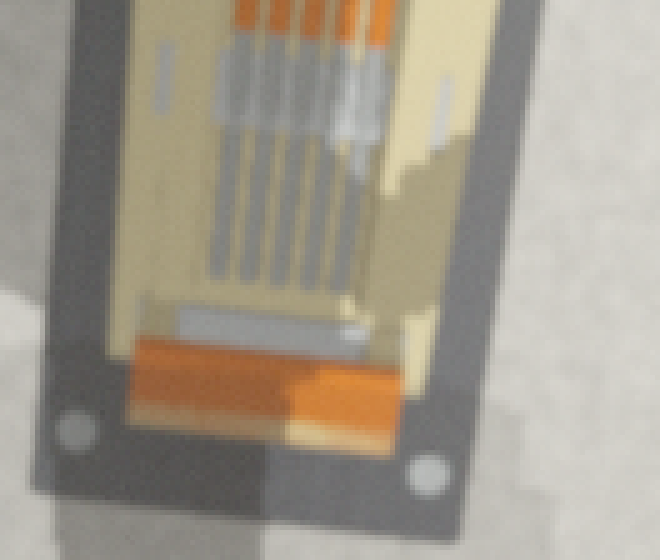

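```bash
cat > fit.py <<'E'
from h import *
import json
from scipy.optimize import least_squares
k=json.load(open("q.json"))
obs=[((-50,24,6.5),(297,177.6)),((-50,-24,6.5),(350.4,184)),((63,14,3),(324,36)),((63,-14,3),(363.4,41)),((20,12,0),(320,88)),((20,-12,0),(352.4,93)),((80,0,36),(347.6,16))]
def Rd(yaw,p=22): # deck x = heading yaw, climbing
    return (R.from_euler("z",yaw)*R.from_euler("y",-p,degrees=True)).as_matrix()
M=np.array([o[0] for o in obs],float); U=np.array([o[1] for o in obs])
def f(q,full=False):
    P=M@Rd(q[3]).T+q[:3]; e=(proj("wrist",P,k)-U)
    return e if full else np.r_[e.ravel(),(q[2]-66)/2.]
if __name__=="__main__":
    s=least_squares(f,[540,165,66,1.57],x_scale=[10,10,10,.1]); q=s.x; print("q",q,np.degrees(q[3])); print(f(q,True))
    sc=[("scene",(-50,0,6.5),(383.2,244.4)),("scene",(63,0,3),(427,217)),("scene",(80,0,36),(433.4,205.3)),("top",(-50,0,6.5),(252.9,245.6)),("top",(63,0,3),(211.3,242.4)),("top",(80,0,36),(202.6,239.3))]
    for c,p,u in sc: print(c,p,proj(c,Rd(q[3])@p+q[:3])[0]-u)
E
python3 fit.py
```

```text
q [541.7244 162.3227  64.964    1.5503] 88.82294220531286
[[ 0.2549 -2.5913]
 [ 0.5579 -2.0771]
 [ 0.2327 -2.9543]
 [-0.001  -2.3467]
 [ 0.229   6.0315]
 [-1.8744  5.1842]
 [ 0.5181 -0.891 ]]
scene (-50, 0, 6.5) [1.5888 1.5754]
scene (63, 0, 3) [0.1807 2.6809]
scene (80, 0, 36) [-2.9884 -0.2143]
top (-50, 0, 6.5) [ 1.9745 -0.1796]
top (63, 0, 3) [-2.149   1.1799]
top (80, 0, 36) [2.0973 1.1092]
```

```bash
sed -i 's/e=(proj("wrist",P,k)-U)/e=(proj("wrist",P,k)-U); e[4:6,1]*=0.03/' fit.py; python3 fit.py
```

```text
q [541.8815 160.638   66.9416   1.5519] 88.91504149862821
[[ 0.2076 -0.3391]
 [ 0.7526  0.1061]
 [ 0.0805 -0.9532]
 [ 0.0683 -0.3934]
 [ 0.1521  0.2441]
 [-1.7968  0.2176]
 [ 0.4878  1.2715]]
scene (-50, 0, 6.5) [1.0402 1.1116]
scene (63, 0, 3) [-0.3268  2.1351]
scene (80, 0, 36) [-3.5021 -0.7988]
top (-50, 0, 6.5) [ 2.5613 -0.4687]
top (63, 0, 3) [-1.6085  0.9492]
top (80, 0, 36) [2.6461 0.87  ]
```

```bash
python3 - <<'E'
from h import *
im=cv2.imread("pics/q.png").astype(int); b,g,r=im[...,0],im[...,1],im[...,2]
m=(b-r>35)&(b>60); m[:270]=0; m[:, :250]=0; m[:,395:]=0
for v in range(278,290,1): 
    x=np.nonzero(m[v])[0]; print(v,len(x),x.min() if len(x) else 0,x.max() if len(x) else 0,end=' | ')
for v in (300,330,360,390,405): x=np.nonzero(m[v])[0]; print(v,x.min(),x.max())
cv2.imwrite("pics/q4.png",cv2.resize(im[270:420,240:410].astype(np.uint8),None,fx=4,fy=4,interpolation=3))
s=robot.read_state(); Rm=R.from_rotvec(s["orientation"]).as_matrix(); p=np.array(s["position"])
for y in (-36,-38,-40,-42,-44):
  out=[]
  for px in [(264,282),(381.5,282),(271,405),(375.5,405)]:
    o,d=ray("wrist",*px); ot=Rm.T@(o-p); dt=Rm.T@d; out.append(ot+dt*(y-ot[1])/dt[1])
  print(y,out[0],out[1],"w",out[1][2]-out[0][2],out[3][2]-out[2][2],"backx",out[2][0])
E
```

```text
278 0 0 0 | 279 0 0 0 | 280 0 0 0 | 281 0 0 0 | 282 0 0 0 | 283 0 0 0 | 284 0 0 0 | 285 2 332 341 | 286 12 287 353 | 287 20 289 355 | 288 26 286 342 | 289 32 279 356 | 300 269 374
330 270 375
360 268 377
390 269 375
405 271 375
-36 [-14.5993 -36.     -21.8858] [-14.6163 -36.      22.9117] w 44.79752701841399 44.23502030655739 backx 41.52833355200411
-38 [-15.4417 -38.     -21.5515] [-15.4584 -38.      22.5696] w 44.12103069078452 43.56701850418779 backx 39.83842057719764
-40 [-16.284  -40.     -21.2171] [-16.3004 -40.      22.2274] w 43.44453436315506 42.89901670181821 backx 38.148507602391135
-42 [-17.1263 -42.     -20.8828] [-17.1425 -42.      21.8853] w 42.76803803552559 42.23101489944862 backx 36.45859462758466
-44 [-17.9686 -44.     -20.5484] [-17.9846 -44.      21.5431] w 42.09154170789613 41.56301309707903 backx 34.76868165277817
```

View pics/q4.png

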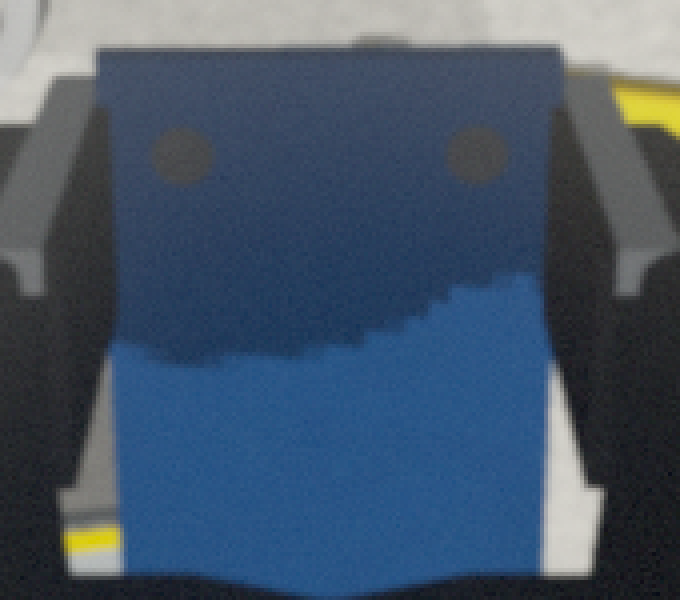

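```bash
cat >> h.py <<'E'
DQ=np.array([541.9,160.6,66.9]); DY=np.radians(88.9)
COV=np.array([44,-36.5,0.5])  # cover origin in tool
def Rd(yaw,p=22): return (R.from_euler("z",yaw)*R.from_euler("y",-p,degrees=True)).as_matrix()
C2T=np.array([[-1,0,0],[0,0,-1],[0,-1,0.]])  # cover axes as columns in tool coords
def tool_for(tongue_xz,theta,y=0):
    "tongue mid-thickness (x,z) in deck, tilt deg -> tool pos, R (world)"
    Rc=Rd(DY)@R.from_euler("y",-theta,degrees=True).as_matrix()
    tw=DQ+Rd(DY)@[tongue_xz[0],y,tongue_xz[1]]
    org=tw-Rc@[-60,0,1.5]
    Rt=Rc@C2T.T
    return org-Rt@COV,Rt
def cover_now():
    s=robot.read_state(); Rt=R.from_rotvec(s["orientation"]).as_matrix(); p=np.array(s["position"])
    Rc=Rt@C2T; o=p+Rt@COV; D=Rd(DY); return dict(org=D.T@(o-DQ),tongue=D.T@(o+Rc@[-60,0,1.5]-DQ),tail=D.T@(o+Rc@[60,0,1.5]-DQ),tilt=np.degrees(R.from_matrix(D.T@Rc).as_rotvec()))
E
python3 - <<'E'
from h import *
s=robot.read_state(); Rm=R.from_rotvec(s["orientation"]).as_matrix(); p=np.array(s["position"])
for px in [(320,418),(240,413),(400,413)]:
  o,d=ray("wrist",*px); ot=Rm.T@(o-p); dt=Rm.T@d
  for x in (-42,-38,-20,0): print(px,x,ot+dt*(x-ot[0])/dt[0])
print("tongue scene pred",proj("scene",p+Rm@(COV+[60,-1.5,0])),"tail",proj("scene",p+Rm@(COV+[-60,-1.5,0])))
im=robot.snapshot("scene")[:,:,::-1]; cv2.imwrite("pics/r.png",cv2.resize(im[80:280,230:480],(800,600)[:2] if 0 else (750,600),interpolation=3))
for n in ["cover_tongue","cover_tail"]: print(n,[(round(d["p"],2),round(d["xy"][0]*640,1),round(d["xy"][1]*480,1)) for d in robot.tip_of("scene",n)])
E
```

```text
(320, 418) -42 [ -42.     -136.7402    0.0474]
(320, 418) -38 [ -38.     -132.2719    0.0181]
(320, 418) -20 [ -20.     -112.1647   -0.1136]
(320, 418) 0 [  0.     -89.8233  -0.2599]
(240, 413) -42 [ -42.     -136.039    -8.3015]
(240, 413) -38 [ -38.     -131.4719   -9.5076]
(240, 413) -20 [ -20.    -110.92   -14.935]
(240, 413) 0 [  0.     -88.0845 -20.9654]
(400, 413) -42 [ -42.     -136.0301    8.39  ]
(400, 413) -38 [ -38.     -131.4617    9.5366]
(400, 413) -20 [ -20.     -110.9041   14.6967]
(400, 413) 0 [  0.     -88.0622  20.4301]
tongue scene pred [[330.7547 179.4479]] tail [[383.303  163.3226]]
cover_tongue [(0.8, 155.2, 296.4), (0.7, 332.7, 178.4), (0.65, 194.6, 253.5), (0.5, 323.3, 381.1)]
cover_tail [(0.94, 386.3, 163.5), (0.81, 240.8, 234.2), (0.67, 153.0, 325.2)]
```

View pics/r.png

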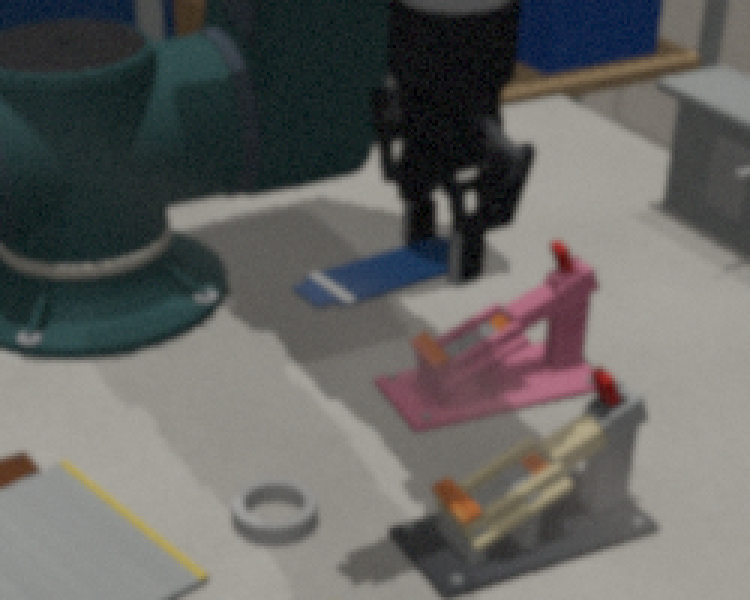

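```bash
python3 - <<'E'
from h import *
p,Rt=tool_for((-34.2,46.7),14); print("hover",p,"d",delta(p),"turn",turn(Rt), cover_now())
E
```

```text
hover [542.4995 217.8688 127.775 ] d [-0.1348  0.0889  0.0168] turn [0.0393 0.1201 0.6276] {'org': array([-43.4682,  -5.5173, 218.4918]), 'tongue': array([-98.1071, -12.9565, 242.1877]), 'tail': array([ 12.2947,   1.9213, 197.5773]), 'tilt': array([ 1.3791, 21.9746,  7.0319])}
```

```bash

python3 -m jog '[1,-0.01,0,0,0.0066,0.02,0.1046, 1,-0.01,0,0,0.0066,0.02,0.1046, 1,-0.01,0,0,0.0066,0.02,0.1046]'
python3 -m jog '[1,-0.01,0,0,0.0066,0.02,0.1046, 1,-0.01,0,0,0.0066,0.02,0.1046, 1,-0.01,0,0,0.0066,0.02,0.1046, 1,0,0,0,0,0,0]'
python3 - <<'E'
from h import *
p,Rt=tool_for((-34.2,46.7),14); print("hover",p,"d",delta(p),"turn",turn(Rt), cover_now(),robot.read_state()["joint_pos"])
E
```

```text
t: 17.9
position: [537.8, 112.8, 220.6]
orientation: [-0.989, 1.308, -0.943]
force: [0.1, -0.3, -1.2]
width: 41.4
t: 18.23
position: [536.6, 138.5, 231.1]
orientation: [-0.717, 1.457, -0.747]
force: [0.1, -0.7, -1.1]
width: 41.3
hover [542.4995 217.8688 127.775 ] d [-0.0029  0.1303  0.0044] turn [ 0.0003 -0.0038 -0.0052] {'org': array([-10.7433,   4.5408, 185.0732]), 'tongue': array([-69.2542,   4.7674, 171.7067]), 'tail': array([ 47.0267,   4.3134, 201.3467]), 'tilt': array([  0.0429, -14.3002,  -0.2137])} [-0.2391  0.3304 -0.0475  1.3521  0.6159  1.3039]
```

```bash

python3 -m jog '[1,-0.0006,0.024,0.001,0,0,-0.005, 1,-0.0006,0.024,0.001,0,0,0, 1,-0.0006,0.024,0.001,0,0,0, 1,-0.0006,0.024,0.001,0,-0.004,0, 1,-0.0006,0.024,0.0005,0,0,0]'
python3 -m jog '[1,0,0.01,0,0,0,0, 1,0,0,0,0,0,0]'
python3 - <<'E'
from h import *
p,Rt=tool_for((-34.2,6.7),14); print("pre",p,"d",delta(p),"turn",turn(Rt), cover_now())
im=robot.snapshot("wrist")[:,:,::-1]; cv2.imwrite("pics/s.png",im);im=robot.snapshot("scene")[:,:,::-1]; cv2.imwrite("pics/s2.png",cv2.resize(im[130:290,340:490],(600,600) if 0 else (560,597),interpolation=3))
E
```

```text
t: 18.65
position: [542.9, 212.5, 135.6]
orientation: [-0.73, 1.443, -0.754]
force: [-0.5, -0.7, -0.2]
width: 41.6
t: 18.82
position: [541.7, 218.9, 126.7]
orientation: [-0.732, 1.446, -0.752]
force: [-0.6, -1.0, -0.5]
width: 41.7
pre [542.7872 232.8503  90.6876] d [0.0096 0.0374 0.0009] turn [0.0027 0.0057 0.0081] {'org': array([25.1119,  0.5153, 58.7868]), 'tongue': array([-33.5713,   0.1692,  46.2003]), 'tail': array([83.0928,  0.8533, 74.2898]), 'tilt': array([  0.114 , -13.5371,   0.3433])}
```

View pics/s.png

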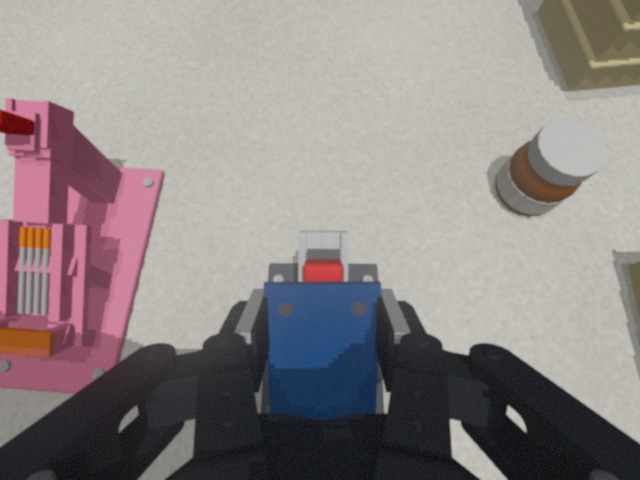

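View pics/s2.png

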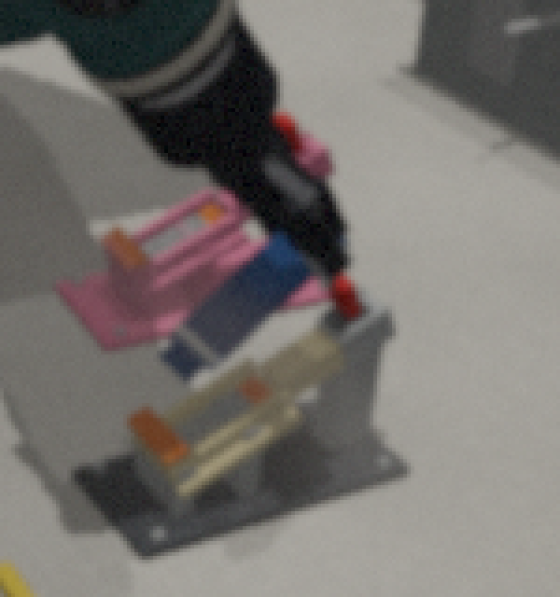

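The tail would meet the red tab during a long level approach, so I'll use a steeper tilt of 20° and enter close to the lip. The wrist view shows the cover centre (322) in line with the tab centre (323).

```bash
python3 - <<'E'
from h import *
p,Rt=tool_for((-45,44),20); print("d",delta(p),"turn",turn(Rt))
E
```

```text
d [ 0.0083 -0.0103 -0.0004] turn [0.0005 0.0062 0.1117]
```

```bash

python3 -m jog '[1,0.0083,-0.0103,-0.0004,0,0,0, 1,0,0,0,0.0005,0.006,0.0559, 1,0,0,0,0,0,0.0559, 1,0,0,0,0,0,0]'
python3 - <<'E'
from h import *
p,Rt=tool_for((-45,4.4),20); print("d",delta(p),"turn",turn(Rt),cover_now())
im=robot.snapshot("scene")[:,:,::-1]; cv2.imwrite("pics/t2.png",cv2.resize(im[130:290,340:490],(560,597),interpolation=3))
E
```

```text
t: 19.25
position: [542.7, 203.6, 131.8]
orientation: [-0.637, 1.48, -0.669]
force: [-0.6, 0.7, -1.3]
width: 41.7
d [ 0.0123  0.0379 -0.0005] turn [-0.0015 -0.0025 -0.0032] {'org': array([10.271 , -0.3417, 63.1644]), 'tongue': array([-46.562 ,  -0.1866,  43.871 ]), 'tail': array([66.069 , -0.4923, 85.2735]), 'tilt': array([ -0.06  , -20.183 ,  -0.1597])}
```

View pics/t2.png

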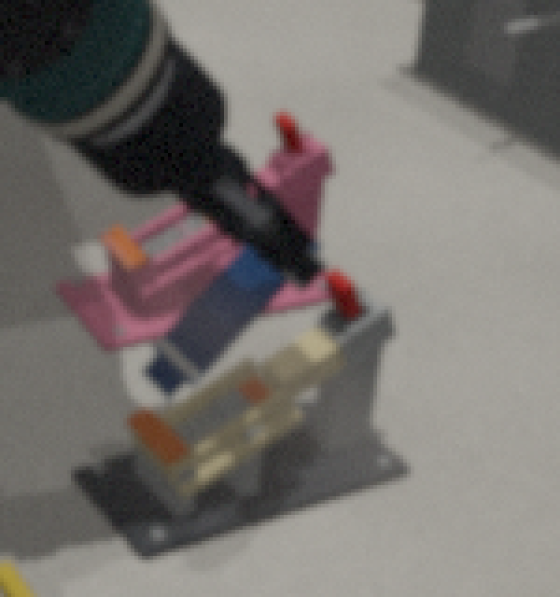

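```bash

python3 -m jog '[1,0.003,0.01,0,0,0,0, 1,0.0035,0.01,0,0,0,0, 1,0.0025,0.008,0,0,0,0, 1,0,0,0,0,0,0]'
python3 - <<'E'
from h import *
p,Rt=tool_for((-45,4.4),20); print("d",delta(p),"turn",turn(Rt),cover_now())
im=robot.snapshot("scene")[:,:,::-1]; cv2.imwrite("pics/u2.png",cv2.resize(im[190:280,350:450],(660,594),interpolation=3))
k=robot.calibration("scene"); 
for n,P in dict(tongue=cover_now()["tongue"],tail=cover_now()["tail"],lipL=[-50,24,6.5],lipR=[-50,-24,6.5]).items(): print(n,(proj("scene",DQ+Rd(DY)@P)[0]-[350,190])*6.6)
E
```

```text
t: 19.63
position: [542.2, 217.6, 104.6]
orientation: [-0.641, 1.478, -0.67]
force: [0.3, -0.5, -0.5]
width: 42.0
d [0.0043 0.0084 0.0003] turn [ 0.0002 -0.0006  0.0004] {'org': array([13.1174,  0.3042, 32.8951]), 'tongue': array([-43.7839,   0.3418,  13.8034]), 'tail': array([68.9937,  0.2659, 54.8061]), 'tilt': array([  0.0193, -19.9798,  -0.0336])}
tongue [234.9167 340.4316]
tail [487.326   70.9744]
lipL [189.9619 329.0405]
lipR [263.1347 405.3651]
```

View pics/u2.png

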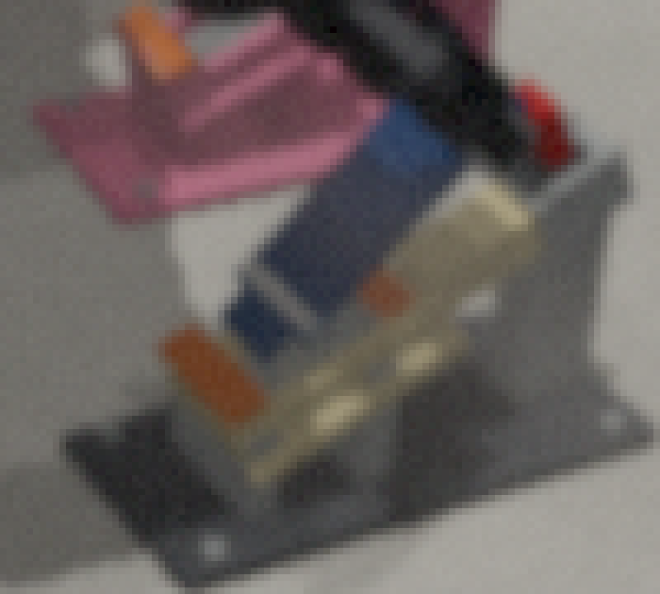

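```bash

python3 -m jog '[1,0.002,0.004,0.0003,0,0,0, 1,0.0023,0.0044,0,0,0,0, 1,0,0,0,0,0,0]'
python3 -m jog '[1,0.003,0,0,0,0,0, 1,0.003,0,0,0,0,0, 1,0,0,0,0,0,0]'
python3 - <<'E'
from h import *
p,Rt=tool_for((-58.5,-0.6),20); print("d",delta(p),"turn",turn(Rt),cover_now())
im=robot.snapshot("scene")[:,:,::-1]; cv2.imwrite("pics/v2.png",cv2.resize(im[190:280,350:450],(660,594),interpolation=3))
E
```

```text
t: 19.93
position: [542.7, 219.8, 95.5]
orientation: [-0.639, 1.479, -0.669]
force: [0.8, 0.6, 0.0]
width: 41.6
t: 20.18
position: [542.7, 214.8, 91.6]
orientation: [-0.639, 1.479, -0.669]
force: [-0.6, -0.6, -1.0]
width: 41.7
d [ 0.0079  0.0006 -0.0003] turn [-0.0004 -0.0014 -0.0019] {'org': array([ 5.5944, -0.2056, 21.74  ]), 'tongue': array([-51.2631,  -0.1181,   2.5186]), 'tail': array([61.4205, -0.292 , 43.7784]), 'tilt': array([ -0.0059, -20.1105,  -0.0858])}
```

View pics/v2.png

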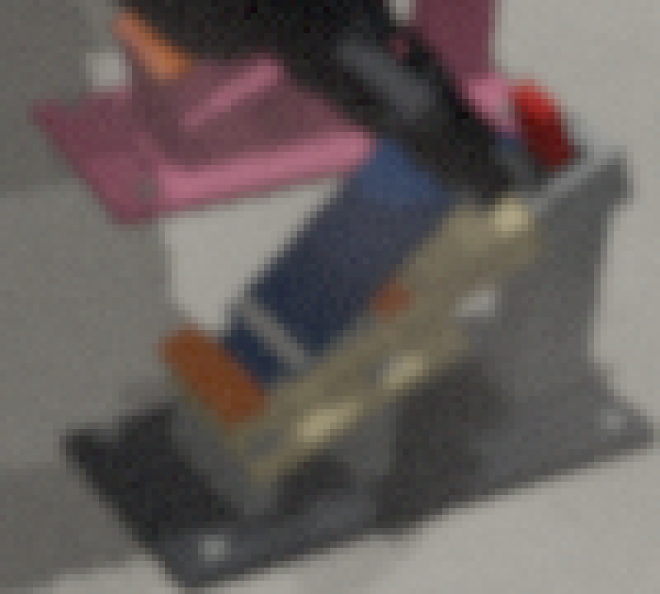

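```bash

python3 -m jog '[1,0.002,0.0003,0,0,0,0, 1,0.002,0.0003,0,0,0,0]'
python3 -m jog '[1,0.002,0,0,0,0,0, 1,0.002,0,0,0,0,0, 1,0,0,0,0,0,0]'
python3 - <<'E'
from h import *
print(cover_now())
im=robot.snapshot("scene")[:,:,::-1]; cv2.imwrite("pics/w2.png",cv2.resize(im[190:280,350:450],(660,594),interpolation=3))
E
```

```text
t: 20.4
position: [542.7, 212.6, 88.7]
orientation: [-0.639, 1.479, -0.668]
force: [-0.0, 0.3, -1.1]
width: 41.7
t: 20.65
position: [542.5, 209.5, 85.8]
orientation: [-0.639, 1.479, -0.668]
force: [-0.4, -0.0, -1.1]
width: 41.8
{'org': array([-1.4614, -0.0937, 18.3644]), 'tongue': array([-58.314 ,  -0.0101,  -0.8715]), 'tail': array([54.359 , -0.1766, 40.4172]), 'tilt': array([  0.0021, -20.1252,  -0.0807])}
```

View pics/w2.png

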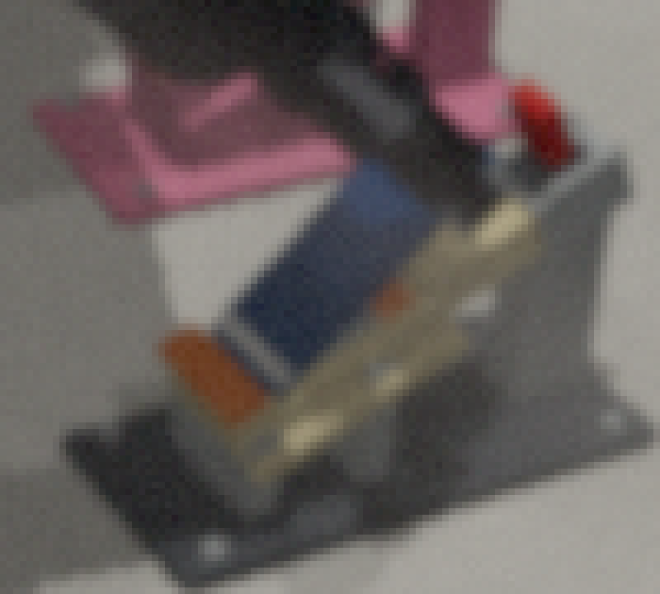

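```bash
python3 - <<'E'
from h import *
s=robot.read_state(); p0=np.array(s["position"]); R0=R.from_rotvec(s["orientation"]).as_matrix()
for th,x,z in [(16.5,-58.5,0),(13,-58.7,.7),(9.5,-58.8,1.2),(6,-59,1.6),(3,-59,1.8),(0,-59,2.0)]:
    p,Rt=tool_for((x,z),th); print(th,(R0.T@(p-p0)/1000).round(4),R.from_matrix(R0.T@Rt).as_rotvec().round(4)); p0,R0=p,Rt
E
```

```text
16.5 [ 0.0027  0.0056 -0.0002] [-0.0003 -0.0013 -0.0633]
13 [ 0.0025  0.0056 -0.    ] [ 0.     -0.     -0.0611]
9.5 [0.0025 0.0058 0.    ] [ 0.      0.     -0.0611]
6 [0.0026 0.0059 0.    ] [-0.     -0.     -0.0611]
3 [ 0.0021  0.0052 -0.    ] [ 0.     -0.     -0.0524]
0 [0.0021 0.0052 0.    ] [ 0.      0.     -0.0524]
```

```bash

python3 -m jog '[1,0.0027,0.0056,-0.0002,0,-0.001,-0.0633, 1,0.0025,0.0056,0,0,0,-0.0611, 1,0,0,0,0,0,0]'
python3 -m jog '[1,0.0025,0.0058,0,0,0,-0.0611, 1,0,0,0,0,0,0]'
python3 - <<'E'
from h import *
print(cover_now(),robot.read_state()["wrist_torque"])
im=robot.snapshot("scene")[:,:,::-1]; cv2.imwrite("pics/x2.png",cv2.resize(im[190:280,350:450],(660,594),interpolation=3))
im=robot.snapshot("wrist")[:,:,::-1]; cv2.imwrite("pics/x1.png",im)
E
```

```text
t: 20.95
position: [542.5, 214.0, 74.6]
orientation: [-0.738, 1.444, -0.765]
force: [-0.2, 0.5, -0.3]
width: 41.8
t: 21.12
position: [542.3, 215.1, 68.3]
orientation: [-0.784, 1.428, -0.81]
force: [0.6, 0.6, -0.3]
width: 41.5
{'org': array([1.6519, 0.0755, 9.6245]), 'tongue': array([-57.7808,  -0.0176,   1.2584]), 'tail': array([60.5924,  0.1691, 20.95  ]), 'tilt': array([-0.0159, -9.4448,  0.0882])} [-0.4893  0.0159 -0.0325]
```

View pics/x2.png

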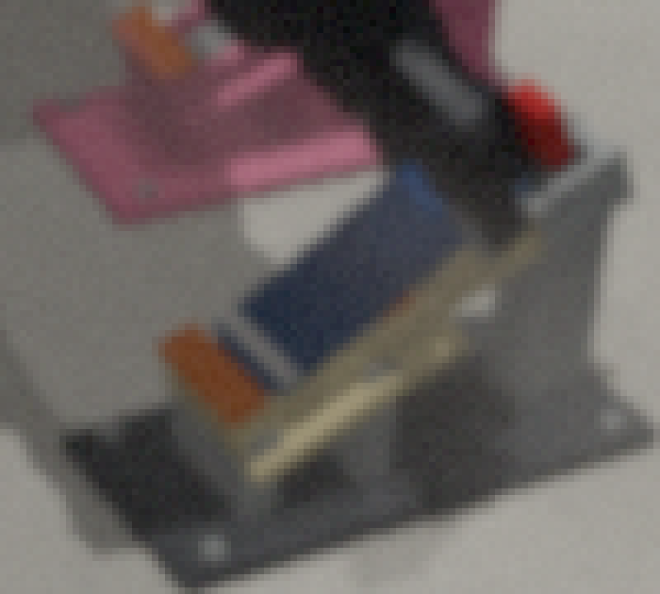

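View pics/x1.png

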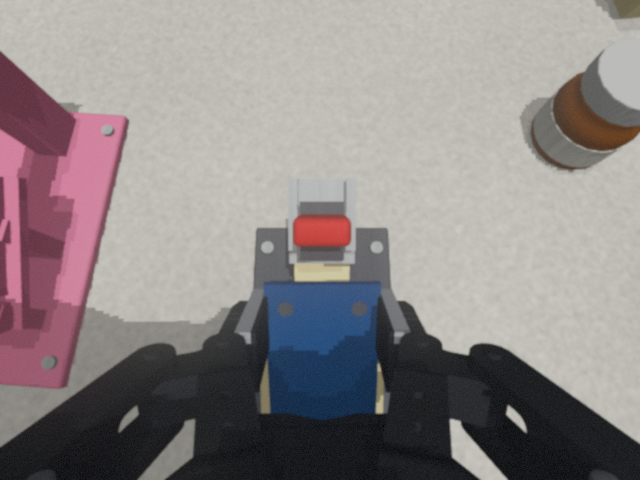

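```bash
python3 - <<'E'
from h import *
s=robot.read_state(); p0=np.array(s["position"]); R0=R.from_rotvec(s["orientation"]).as_matrix()
for th,x,z in [(6,-58.8,1.6),(3,-59,1.8),(0,-59,2.0)]:
    p,Rt=tool_for((x,z),th); print(th,(R0.T@(p-p0)/1000).round(4),R.from_matrix(R0.T@Rt).as_rotvec().round(4)); p0,R0=p,Rt
E
python3 -m jog '[1,0.0035,0.0058,0,0,0,-0.061, 1,0,0,0,0,0,0]'
python3 -m jog '[1,0.0021,0.0052,0,0,0,-0.0524, 1,0,0,0,0,0,0]'
python3 - <<'E'
from h import *
print(cover_now())
im=robot.snapshot("wrist")[:,:,::-1]; cv2.imwrite("pics/y1.png",im)
E
```

```text
6 [0.0032 0.0059 0.0002] [ 0.0002  0.001  -0.0636]
3 [ 0.0023  0.0052 -0.    ] [ 0.     -0.     -0.0524]
0 [0.0021 0.0052 0.    ] [ 0.      0.     -0.0524]
t: 21.38
position: [542.4, 214.7, 61.3]
orientation: [-0.83, 1.411, -0.857]
force: [-0.4, 0.1, -0.4]
width: 41.4
t: 21.55
position: [542.3, 215.3, 55.6]
orientation: [-0.87, 1.395, -0.896]
force: [-0.1, 0.2, -1.2]
width: 41.7
{'org': array([0.6497, 0.0953, 3.157 ]), 'tongue': array([-59.3461,   0.066 ,   1.4979]), 'tail': array([60.4876,  0.1238,  7.8121]), 'tilt': array([ 0.015 , -3.0162,  0.028 ])}
```

View pics/y1.png

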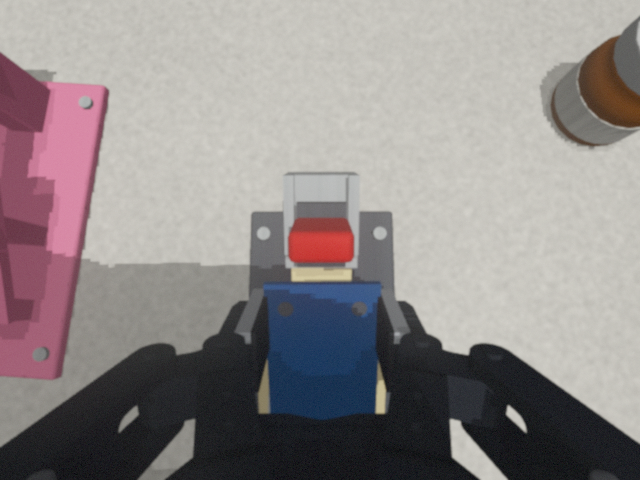

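```bash

python3 -m jog '[1,0.0018,0.0052,0,0,0,-0.0524, 1,0,0,0,0,0,0]'
python3 -m jog '[1,0,0.0005,0,0,0,0, 1,0,0,0,0,0,0]'
python3 - <<'E'
from h import *
print(cover_now())
im=robot.snapshot("wrist")[:,:,::-1]; cv2.imwrite("pics/z1.png",im)
im=robot.snapshot("scene")[:,:,::-1]; cv2.imwrite("pics/z2.png",cv2.resize(im[190:280,350:450],(660,594),interpolation=3))
E
```

```text
t: 21.77
position: [542.4, 215.7, 50.0]
orientation: [-0.91, 1.378, -0.936]
force: [0.3, -0.3, 0.2]
width: 41.5
t: 21.93
position: [542.4, 215.4, 49.6]
orientation: [-0.909, 1.379, -0.935]
force: [-0.2, 0.3, 0.6]
width: 41.5
{'org': array([ 0.2525,  0.0927, -0.1416]), 'tongue': array([-59.7502,   0.1234,   1.2459]), 'tail': array([60.2495,  0.0612,  1.4709]), 'tilt': array([ 0.014 , -0.1075, -0.0297])}
```

View pics/z1.png

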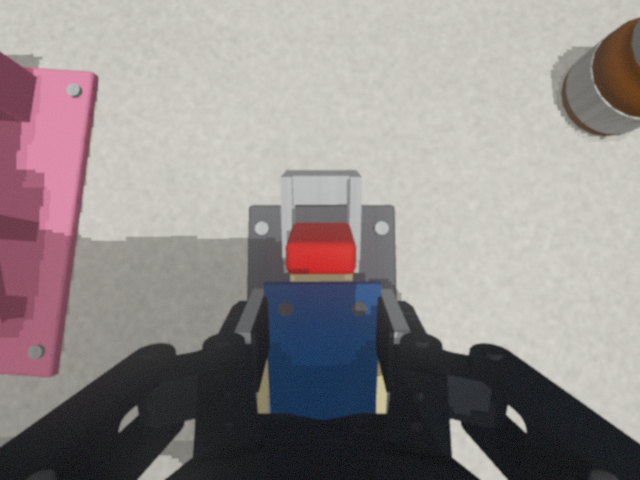

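View pics/z2.png

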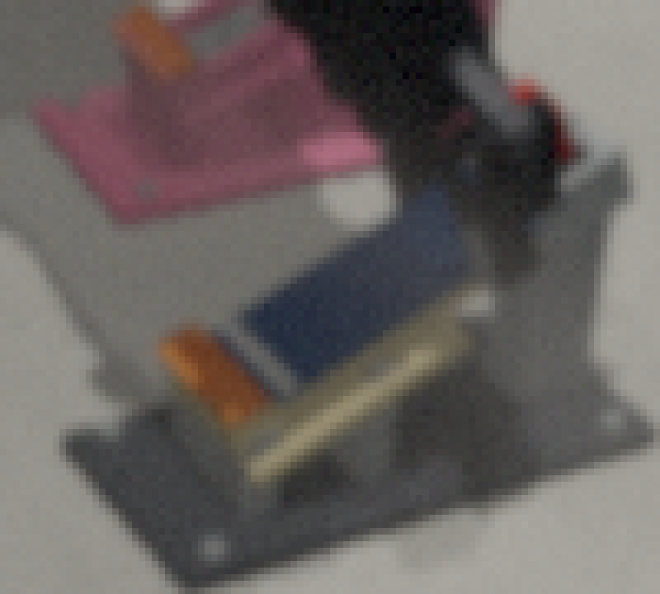

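The cover lies nearly flat in the nest, and the tail edge at v≈282 is just before the stop. I'll press it down gently until I feel contact.

```bash

python3 -m jog '[1,0,0.0005,0,0,0,0, 1,0,0,0,0,0,0]'
python3 -m jog '[1,0,0.0005,0,0,0,0, 1,0,0,0,0,0,0]'
python3 -m jog '[1,0,0.0005,0,0,0,0, 1,0,0,0,0,0,0]'
```

```text
t: 22.2
position: [542.5, 215.7, 49.2]
orientation: [-0.909, 1.378, -0.937]
force: [0.3, 0.6, -1.1]
width: 41.8
t: 22.37
position: [542.5, 216.0, 48.8]
orientation: [-0.91, 1.378, -0.937]
force: [-0.6, 0.0, -0.6]
width: 41.6
t: 22.53
position: [542.5, 216.3, 48.3]
orientation: [-0.91, 1.378, -0.937]
force: [0.2, 0.4, 0.4]
width: 41.8
```

```bash

python3 -m jog '[1,0,0.0005,0,0,0,0, 1,0,0,0,0,0,0]'
python3 -m jog '[1,0,0.0005,0,0,0,0, 1,0,0,0,0,0,0]'
python3 -m jog '[1,0,0.0005,0,0,0,0, 1,0,0,0,0,0,0]'
python3 - <<'E'
from h import *
print(cover_now())
E
```

```text
t: 22.7
position: [542.5, 216.5, 48.0]
orientation: [-0.91, 1.377, -0.937]
force: [-0.5, -1.0, 1.7]
width: 41.7
t: 22.87
position: [542.6, 216.5, 47.9]
orientation: [-0.91, 1.377, -0.937]
force: [-2.7, -4.5, 8.9]
width: 41.5
t: 23.03
position: [542.6, 216.5, 47.8]
orientation: [-0.909, 1.377, -0.937]
force: [-6.5, -8.1, 16.1]
width: 41.7
{'org': array([ 0.7398, -0.0948, -2.1391]), 'tongue': array([-59.2599,  -0.0821,  -0.627 ]), 'tail': array([60.7401, -0.104 , -0.6512]), 'tilt': array([-0.066 ,  0.0115, -0.0105])}
```

```bash

python3 -m jog '[1,0,-0.0008,0,0,0,0, 0.7,0,0,0,0,0,0, 0.4,0,0,0,0,0,0, 0.3,0,0,0,0,0,0, 0.3,0,0,0,0,0,0]' 
python3 - <<'E'
from h import *
print(cover_now())
im=robot.snapshot("wrist")[:,:,::-1]; cv2.imwrite("pics/aa1.png",im)
im=robot.snapshot("scene")[:,:,::-1]; cv2.imwrite("pics/aa2.png",cv2.resize(im[190:280,350:450],(660,594),interpolation=3))
E
```

```text
t: 23.45
position: [542.5, 216.6, 47.6]
orientation: [-0.91, 1.378, -0.937]
force: [0.2, 0.7, -0.7]
width: 59.6
{'org': array([ 0.6724, -0.0074, -2.4186]), 'tongue': array([-59.3276,  -0.0059,  -0.9192]), 'tail': array([60.6724, -0.0083, -0.9181]), 'tilt': array([-0.0091, -0.0005, -0.0011])}
```

View pics/aa1.png

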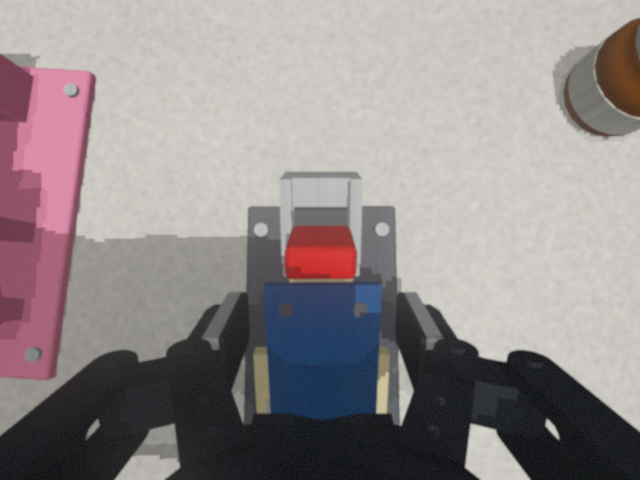

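View pics/aa2.png

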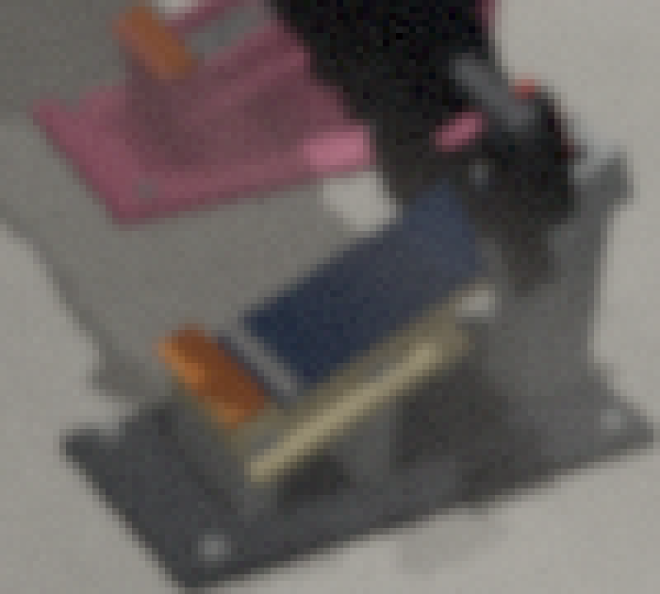

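```bash

python3 -m jog '[0.25,0,-0.005,0,0,0,0, 0.25,0,-0.01,0,0,0,0, 0.25,0,-0.011,0,0,0,0, 0.25,0,0,0,0,0,0]' 30
python3 - <<'E'
from h import *
im=robot.snapshot("wrist")[:,:,::-1]; cv2.imwrite("pics/bb1.png",im)
E
```

```text
t: 23.88
position: [543.3, 206.4, 73.5]
orientation: [-0.908, 1.376, -0.938]
force: [-0.3, -0.7, 0.4]
width: 63.9
```

View pics/bb1.png

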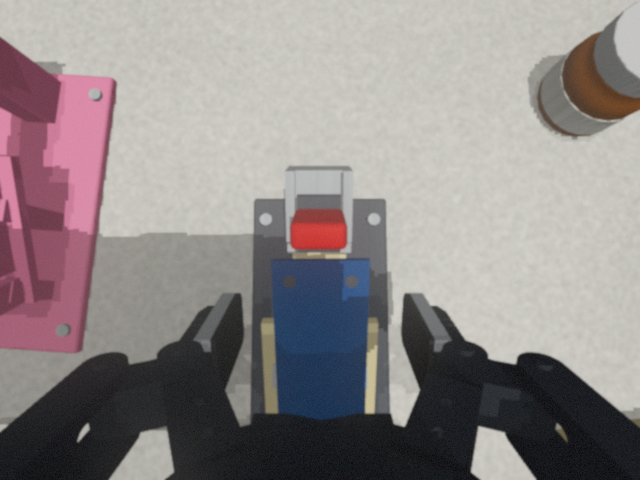

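```bash

python3 -m jog '[0.25,-0.012,0,0,0,0,0, 0.25,-0.012,0,0,0,0,0, 0.25,-0.011,0,0,0,0,0, 0.25,0,0,0,0,0,0]' 30
python3 - <<'E'
from h import *
im=robot.snapshot("wrist")[:,:,::-1]; cv2.imwrite("pics/cc1.png",im)
im=robot.snapshot("scene")[:,:,::-1]; cv2.imwrite("pics/cc2.png",cv2.resize(im[170:280,350:470],(648,594),interpolation=3))
E
```

```text
t: 24.27
position: [542.9, 241.6, 85.7]
orientation: [-0.91, 1.376, -0.935]
force: [-0.1, -0.5, -0.4]
width: 63.9
```

View pics/cc1.png

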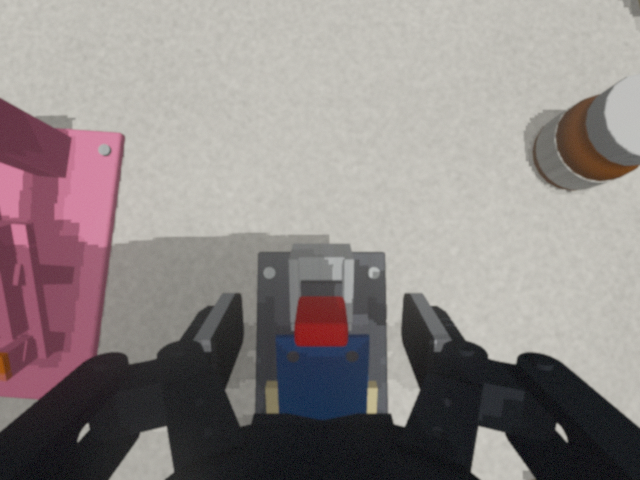

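View pics/cc2.png

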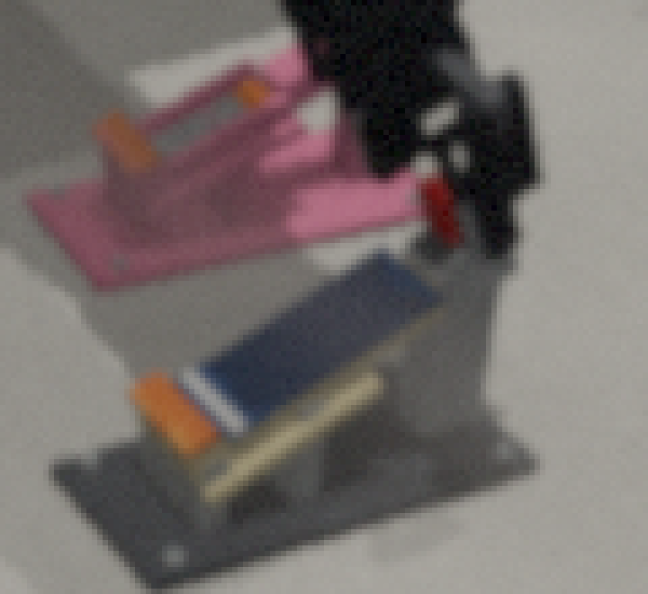

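```bash
python3 - <<'E'
from h import *
s=robot.read_state(); Rm=R.from_rotvec(s["orientation"]).as_matrix(); p=np.array(s["position"])
print("TCP deck",Rd(DY).T@(p-DQ))
for px in [(322,322),(322,345),(297,334),(347,334),(282,338),(364,338)]:
  o,d=ray("wrist",*px); ot=Rm.T@(o-p); dt=Rm.T@d
  print(px,[(ot+dt*(y-ot[1])/dt[1])[[0,2]].round(1).tolist() for y in (-42,-46,-50)])
E
```

```text
TCP deck [ 80.517    0.7502 -13.072 ]
(322, 322) [[-0.4, 0.3], [-2.6, 0.3], [-4.8, 0.3]]
(322, 345) [[9.4, 0.3], [6.9, 0.3], [4.4, 0.3]]
(297, 334) [[4.7, -9.2], [2.3, -8.9], [-0.1, -8.6]]
(347, 334) [[4.7, 9.8], [2.3, 9.5], [-0.1, 9.2]]
(282, 338) [[6.4, -15.0], [4.0, -14.5], [1.6, -14.0]]
(364, 338) [[6.4, 16.4], [4.0, 15.9], [1.5, 15.4]]
```

```bash

python3 -m jog '[1,0.001,0,0,0,0,0, 1,0,0,0,0,0,0, 1,0,0,0,0,0,0, 1,0,0,0,0,0,0, 1,0,0,0,0,0,0]' 40
python3 -m jog '[1,0.004,0,0,0,0,0, 1,0.004,0,0,0,0,0]'
```

```text
t: 24.78
position: [542.5, 238.0, 84.6]
orientation: [-0.91, 1.378, -0.937]
force: [-4.9, -3.7, 4.3]
width: 18.7
t: 24.95
position: [542.4, 230.8, 81.7]
orientation: [-0.91, 1.378, -0.936]
force: [-4.3, -0.7, 7.0]
width: 18.8
```

```bash

python3 -m jog '[1,0.004,0,0,0,0,0, 1,0.004,0,0,0,0,0]'
python3 -m jog '[1,0.003,0,0,0,0,0, 1,0.002,0,0,0,0,0, 1,0,0,0,0,0,0]'
python3 - <<'E'
from h import *
s=robot.read_state(); print("TCP deck",Rd(DY).T@(np.array(s["position"])-DQ))
im=robot.snapshot("wrist")[:,:,::-1]; cv2.imwrite("pics/dd1.png",im)
im=robot.snapshot("scene")[:,:,::-1]; cv2.imwrite("pics/dd2.png",cv2.resize(im[170:280,350:470],(648,594),interpolation=3))
E
```

```text
t: 25.12
position: [542.2, 223.2, 78.6]
orientation: [-0.91, 1.378, -0.936]
force: [-4.3, -1.4, 6.6]
width: 18.8
t: 25.37
position: [542.2, 218.2, 76.5]
orientation: [-0.91, 1.379, -0.937]
force: [-4.9, -3.1, 5.6]
width: 19.3
TCP deck [ 56.971    0.8406 -12.6376]
```

View pics/dd1.png

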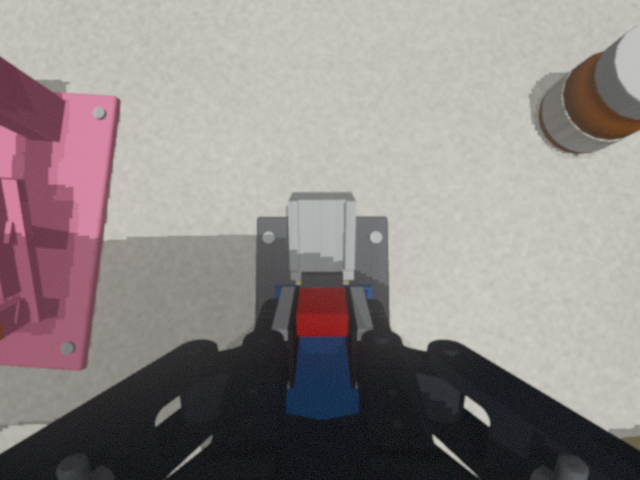

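View pics/dd2.png

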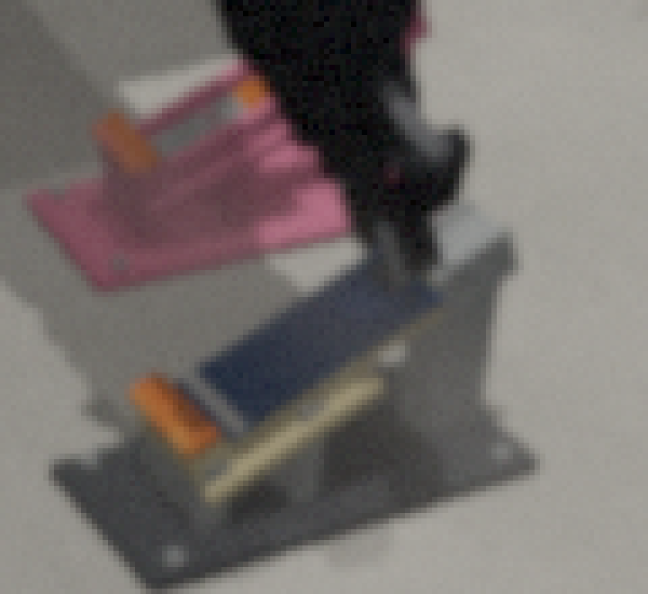

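The bolt has moved with the fingers, and the red tab now stands above the cover's tail at wrist px (322,312). I'll push on to the end stop.

```bash

python3 -m jog '[1,0.001,0,0,0,0,0, 1,0.001,0,0,0,0,0]'
python3 -m jog '[1,0.001,0,0,0,0,0, 1,0,0,0,0,0,0]'
python3 - <<'E'
from h import *
s=robot.read_state(); print("TCP deck",Rd(DY).T@(np.array(s["position"])-DQ))
E
```

```text
t: 25.63
position: [542.1, 217.8, 76.4]
orientation: [-0.908, 1.379, -0.934]
force: [-5.6, 12.1, 8.2]
width: 19.0
t: 25.8
position: [542.2, 217.9, 76.5]
orientation: [-0.907, 1.379, -0.932]
force: [-4.7, 14.7, 9.6]
width: 18.9
TCP deck [ 56.6628   0.8307 -12.579 ]
```

Force is up and motion has stopped, so the bolt is at its home stop. I'll relax the push, release and retreat.

```bash

python3 -m jog '[1,-0.0022,0,0,0,0,0, 0.7,0,0,0,0,0,0, 0.4,0,0,0,0,0,0, 0.25,0,0,0,0,0,0, 0.25,0,0,0,0,0,0]'
python3 -m jog '[0.25,0,-0.01,0,0,0,0, 0.25,0,-0.02,0,0,0,0, 0.25,0,-0.03,0,0,0,0, 0.25,0,-0.03,0,0,0,0, 0.25,0,-0.03,0,0,0,0]'
python3 - <<'E'
from h import *
im=robot.snapshot("wrist")[:,:,::-1]; cv2.imwrite("pics/ee1.png",im)
im=robot.snapshot("scene")[:,:,::-1]; cv2.imwrite("pics/ee2.png",cv2.resize(im[170:280,350:470],(648,594),interpolation=3))
E
```

```text
t: 26.22
position: [542.7, 217.8, 76.2]
orientation: [-0.91, 1.378, -0.937]
force: [0.1, 1.2, -1.5]
width: 61.3
t: 26.63
position: [541.4, 172.6, 188.8]
orientation: [-0.91, 1.378, -0.937]
force: [0.4, -0.4, 0.8]
width: 64.1
```

View pics/ee1.png

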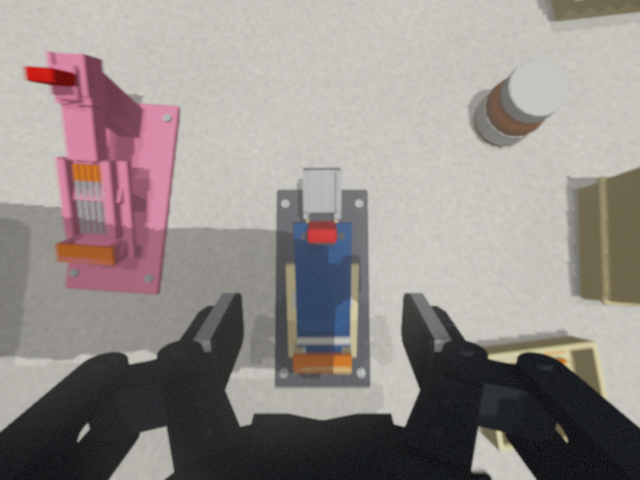

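View pics/ee2.png

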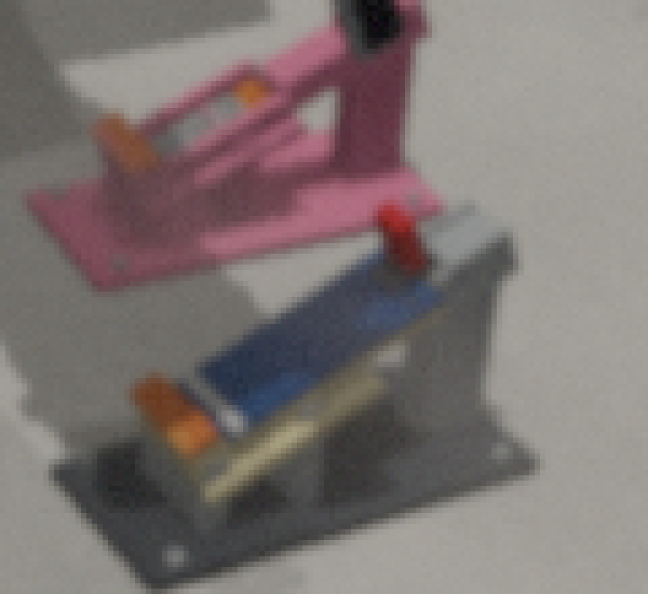

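```bash
python3 - <<'E'
from h import *
D=Rd(DY)
def at(u,v,z): # deck plane z
    o,d=ray("wrist",u,v); o=D.T@(o-DQ); d=D.T@d; return o+d*(z-o[2])/d[2]
for n in ["bolt_tab","cover_tail","cover_tongue","lip_edge"]:
    for d in robot.tip_of("wrist",n)[:2]:
        u,v=d["xy"][0]*640,d["xy"][1]*480; print(n,round(d["p"],2),round(u),round(v),at(u,v,{"bolt_tab":36,"cover_tail":1.5,"cover_tongue":1.5,"lip_edge":6.5}[n]))
for px in [(293,222),(352,222)]: print(at(*px,3))
E
```

```text
bolt_tab 0.9 325 238 [57.1621 -3.1504 36.    ]
bolt_tab 0.77 40 73 [158.8686 166.3164  36.    ]
cover_tongue 0.83 321 358 [-57.0326   1.4993   1.5   ]
lip_edge 0.71 85 244 [ 44.5921 178.7113   6.5   ]
lip_edge 0.67 321 350 [-46.4238   1.314    6.5   ]
[60.4769 22.4595  3.    ]
[ 60.476  -21.6091   3.    ]
```

Tab at deck x ≈ 57–58 (home), tail at x ≈ 60.5, y ≈ +0.4, edges square. Handing in.

```bash
python3 - <<'E'
from workcell import robot
print(robot.close_job(), robot.read_state()["t"])
E
```

```text
the job is handed in; nothing more can be done
the job is handed in; nothing more can be done
```

I handed the job in at about 27 s with the cover seated under the lip and the bolt locked over it. No verdict is reported.

- **Slide and pick:** I dragged the blue cover with closed fingertips until it overhung the marked edge by about 38 mm. I then took it by its sides there.
- **Hook and seat:** The tongue went under the lip at a 20° tilt with no contact force. I swung the plain end down and pressed until it bottomed out at about 16 N, then released it.
- **Bolt:** I pinched the red tab and slid it until it hit its stop at about 15 N. I let go and backed clear.

**Last checks:** In the final wrist picture the cover's tail is at deck x ≈ +60.5 mm, y ≈ +0.4 mm, with its end edge square. The tab is at deck x ≈ 57 mm, against 58 mm expected when home. I did not re-measure the bystanders at the end, but I saw no sign of contact with any of them.

**Disagreements:**
- **Fingertips:** They sit about 27 mm behind the reported TCP. I found this by touch, and the first contact press briefly reached 54 N before I backed off.
- **Seat height:** Contact came about 2 mm lower than the camera fit predicted. I took the seated height from touch, not from a measured z.
- **Tongue and lip points:** The networks' last tongue and lip readings were about 3 mm off my deck fit. The last wrist picture also reported the pink look-alike's tab and lip, which I ignored.

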